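Touch off the scanning fixture and rack the tile fragments

TASK

Set up the scanning fixture for the next batch: take the touch probe from its stand and touch off the three steel datum buttons of the fixture plate gently (stylus pushed in, but not to its stop), first the one at the corner of the L they form, then the end of its long arm, then the end of its short arm, and put the probe back, upright and fully down in its stand. Only then stand every tile fragment that lies on the foam mat on edge in the slotted rack on the plate, one to a slot, straight edge fully down in the slot and broken edge up. Leave everything else on the bench where it is.

Things in the scene. Friction and masses are not known exactly. Their poses are not given: they have to be found in the camera images.
- datum_corner (a point): centre of the top of the datum button at the corner of the L on the fixture, an aluminium plate 240 (x) x 180 (y) x 12 mm fixed to the bench. This button is 90 mm to -x and 65 mm to -y of the plate's middle. Buttons: steel studs 16 mm in diameter, flat tops 24 mm above the bench. Touched first
- datum_long (a point): centre of the top of the datum button at the end of the long arm of the L, 180 mm from the corner one along the plate's +x. Second to be touched
- datum_short (a point): centre of the top of the datum button at the end of the short arm of the L, 130 mm from the corner one along the plate's +y. Third to be touched
- rack (a point): middle of the grey slotted rack (12 mm to +x of the plate's middle), at slot floor level (the plate's top, 12 mm above the bench); axes as the plate's, x to the robot's left within 17 degrees. Five slots along y, 18 mm wide, middles at x = -64, -32, 0, 32, 64 mm; walls 14 mm thick, 50 mm long in y, 34 mm high (top 7 mm tapered); rails 10 mm high, 84 mm apart, close the slot ends
- mat: white foam mat, fixed, 350 (x) x 280 (y) x 6 mm, on which the fragments lie; origin at the centre of its underside. It is on the right of the bench, the fixture on the left
- frag1: flat brown tile fragment, 12 mm thick, 0.11 kg, 63 mm wide (x), about 64 mm long (y). Sides straight from y -25 (straight edge) to +25 mm, then ragged to the broken edge at the +y end; centre of mass near y +5 mm. Origin: centre of the straight part's underside, z out of the upper face. Starts flat on the mat, broken edge to the robot's right within 35 degrees. None if absent
- frag2: flat brown tile fragment, 12 mm thick, 0.11 kg, 60 mm wide (x), about 65 mm long (y). Sides straight from y -25 (straight edge) to +25 mm, then ragged to the broken edge at the +y end; centre of mass near y +5 mm. Origin: centre of the straight part's underside, z out of the upper face. Starts flat on the mat, broken edge to the robot's right within 35 degrees. None if absent
- frag3: flat brown tile fragment, 12 mm thick, 0.11 kg, 66 mm wide (x), about 67 mm long (y). Sides straight from y -25 (straight edge) to +25 mm, then ragged to the broken edge at the +y end; centre of mass near y +5 mm. Origin: centre of the straight part's underside, z out of the upper face. Starts flat on the mat, broken edge to the robot's right within 35 degrees. None if absent
- frag4: flat brown tile fragment, 12 mm thick, 0.11 kg, 61 mm wide (x), about 61 mm long (y). Sides straight from y -25 (straight edge) to +25 mm, then ragged to the broken edge at the +y end; centre of mass near y +5 mm. Origin: centre of the straight part's underside, z out of the upper face. Starts flat on the mat, broken edge to the robot's right within 35 degrees. None if absent
- frag1_foot (a point): middle of the straight edge of frag1, at half thickness
- frag2_foot (a point): middle of the straight edge of frag2, at half thickness
- frag3_foot (a point): middle of the straight edge of frag3, at half thickness
- frag4_foot (a point): middle of the straight edge of frag4, at half thickness
- probe: cordless touch probe, 0.17 kg, upright in its stand. Square grey handle 28 x 28 mm from 6 to 86 mm above its origin; flange 48 mm in diameter from 0 to 6 mm; nose 29 mm in diameter down to -34 mm (the last 12 mm taper to 20 mm); thin stylus whose tip is at -60 mm when fully out. Origin: on the axis, underside of the flange; z away from the stylus
- stylus_tip (a point): lowest point of the 6 mm stylus ball
- stylus (a joint): how far the sprung stylus is pushed into the probe, in m: 0 fully out, 0.012 at its stop. The probe registers a point above 0.001; the spring pushes with 0.6 N at first and 0.3 N more per mm
- stand_mouth (a point): probe stand, fixed: a round steel foot 72 mm in diameter with an upright black cup 46 mm in outer and 38 mm in inner diameter, open at the top. This point: centre of the cup's mouth, 75 mm above the bench. When the probe is home its origin is here and its flange rests on the cup's rim
- loupe: bystander: black loupe 36 mm in diameter, 34 mm tall
- scale_bar: bystander: black and white photo scale bar, 100 x 14 x 5 mm, long in its x
- calliper: bystander: digital calliper lying flat, 230 mm long in its y
- jar: bystander: small jar 52 mm in diameter, 65 mm tall
- blower: bystander: rubber dust blower, 54 mm in diameter, 95 mm tall
- brush: bystander: brush about 180 mm long in its x
- crumb: bystander: small sherd, 22 x 18 x 8 mm, on the far edge of the mat

How it is judged:
On the way, in this order (a step that is already met when the one before it is completed fails the run):
1. the stylus is pushed in on the corner datum button, no fragment being in the rack yet (value of joint stylus above 0.001 m and distance between stylus_tip and datum_corner below 0.007 m and horizontal distance between each of frag1, frag2, frag3, frag4 and rack above 0.13 m), for 0.2 s.
2. then on the button at the end of the long arm (value of joint stylus above 0.001 m and distance between stylus_tip and datum_long below 0.007 m and horizontal distance between each of frag1, frag2, frag3, frag4 and rack above 0.13 m), for 0.2 s.
3. then on the button at the end of the short arm (value of joint stylus above 0.001 m and distance between stylus_tip and datum_short below 0.007 m and horizontal distance between each of frag1, frag2, frag3, frag4 and rack above 0.13 m), for 0.2 s.
4. the probe is back, upright and fully down in its stand, and let go, before any fragment is brought to the rack (distance between probe and stand_mouth below 0.006 m and angle between probe's own z axis and vertical below 0.1 rad and contact force between the fingers and probe below 0.1 N and horizontal distance between each of frag1, frag2, frag3, frag4 and rack above 0.13 m), for 0.3 s.
At the end, for the whole second after the job is handed in: Probe home: origin within 6 mm of the stand's mouth, within 0.1 rad of upright. Every fragment present at rest in a slot: straight edge within 7 mm of the slot floor and 22 mm of the rack's middle line, broken edge up within 0.35 rad of vertical, faces square to the rack within 0.4 rad (distance between probe and stand_mouth below 0.006 m and angle between probe's own z axis and vertical below 0.1 rad and contact force between the fingers and probe below 0.1 N and z of frag1_foot in the frame of rack between -0.004 and 0.007 m and x of frag1_foot in the frame of rack between -0.08 and 0.08 m and y of frag1_foot in the frame of rack between -0.022 and 0.022 m and angle between each of frag1, frag2, frag3, frag4's own y axis and vertical below 0.35 rad and angle between the z axis of each of frag1, frag2, frag3, frag4 and the x axis of rack, either way round below 0.4 rad and linear speed of each of frag1, frag2, frag3, frag4 below 0.06 m/s and z of frag2_foot in the frame of rack between -0.004 and 0.007 m and x of frag2_foot in the frame of rack between -0.08 and 0.08 m and y of frag2_foot in the frame of rack between -0.022 and 0.022 m and z of frag3_foot in the frame of rack between -0.004 and 0.007 m and x of frag3_foot in the frame of rack between -0.08 and 0.08 m and y of frag3_foot in the frame of rack between -0.022 and 0.022 m and z of frag4_foot in the frame of rack between -0.004 and 0.007 m and x of frag4_foot in the frame of rack between -0.08 and 0.08 m and y of frag4_foot in the frame of rack between -0.022 and 0.022 m); the robot touches nothing.
It fails at once if the stylus is driven in more than 11 mm, to its stop (value of joint stylus above 0.011 m).
It fails at once if a bystander is moved more than 30 mm (distance of any of loupe, scale_bar, calliper, jar, blower, brush, crumb from where it was at the start of the episode above 0.03 m).
Of frag1, frag2, frag3, frag4 only 3 to 4 are there at a start; the rules pass over those that are not, and their reading is None.
At some moment in a run one of frag1, frag2, frag3, frag4 may be knocked a few centimetres aside while the robot is not near it.
It also fails if it takes over 210 s, if anything falls off the work surface, if the arm or the gripper's body presses on something with over 40 N, if the wrist force passes 120 N, or if a joint passes its speed limit or range.

ROBOT

A 6-joint arm with a two-finger parallel gripper is mounted at the origin on the work surface. World frame = base frame: x ahead of the robot, y to its left, z up, the work surface at z = 0. Lengths are in m, angles in rad, forces in N, time in s.
With the tool pointing down it reaches from about 0.3 to 0.875 m from the base axis. Payload 6.4 kg.
Tool frame: the origin (TCP) lies on the mounting face of the last link; the fingertips stand 166 mm ahead of it and the grasp point (between the pads) lies 147 mm ahead of it; z points along the fingers, y is the line along which they close (so a half turn about z gives the same grasp; the last joint's range is limited). The gripper opens to 88 mm and grips with 3 to 60 N. Pads are 18 mm wide; open, the fingers measure 123 mm over their backs; the gripper's body (75 mm by 187 mm) begins 45 mm behind the grasp point.
Start: joints at [-0.206, 0.181, 1.607, -0, 1.354, -0.206], TCP at [0.575, 0, 0.405] pointing down, gripper open.
Joint ranges: [-2.99, 2.99], [-0.89, 2.07], [0.3, 2.58], [-1.14, 4.28], [0, 2.63], [-3.12, 3.12]. Speed limits (rad/s): [2.57, 2.57, 3.01, 3.14, 3.14, 3.14].

INTERFACE

Orientations are given as a unit quaternion [x, y, z, w].
In Python, from workcell import manip gives the robot as it stands.
- The arm moves only by the tool carry_out, never from a script. Its arguments are lists of equal length, an entry for each row: "linear": the shift along the tool's x, y, z normalised to -1 to 1, where 1 is 250 mm, a list of three; "turn": the turn about the tool's z normalised to -1 to 1, where 1 is 1.5 rad. A call has 1 to 20 rows; each row is the pose to reach, as a shift and turn from the pose commanded when the call began, along the tool's axes at that moment; what a row does not reach only later rows make up. A row lasts 1/8 s, in which the tool goes at most 62.5 mm and 10.7 degrees, less where a joint would pass 70% of its speed; a pose out of reach is approached as far as the arm can. A call with a number of a shift or a turn outside -1 to 1 is refused whole. A call with a gripper value outside its range is refused whole. "fingers" is the opening, from 0 (shut) to 1 (fully open), set as the call begins (left out, the last holds). The fingers move at their own pace and stop on an object; "squeeze" is the grip in N (left out, the last holds). Time passes only in rows, so rows that repeat a pose let the fingers close. It gives the time, the measured TCP pose, the force, the opening and the grip force at its end, in the units of the state.
- manip.sense(): the state, without advancing time (a new reading comes with each control period).
- manip.camera(name): name is "scene" or "side" or "wrist"; returns (picture, depth): 420x560x3 uint8, red, green, blue; 420x560 float32, m along the optical axis (not along the pixel's ray), 0 where there is no reading.
- manip.camera_model(name): a dict with "mtx" (3x3 intrinsics, pixels), "R" (3x3) and "t" (3): a world point X has camera coordinates R X + t; the wrist camera has in their place "tool_from_camera" (4x4, takes a point from camera to tool coordinates, whose origin is the TCP and whose axes are the flange's). Camera axes: x right, y down, z forward; pixel columns grow to the right and rows downward; lengths in m; the calibration is good to about 2 mm. The wrist camera is an equidistant fisheye: a pixel r from the principal point sees the ray r / f radians off the axis. A picture is of the moment at which its call begins: read the wrist's pose just before it. camera_model takes no time and is no camera call.
- manip.hand_in(): hands the job in; it is judged then, once.
The state is a dict: "t": time; "q": joint angles; "qd": joint speeds; "joint_torque": joint torques, N m; "ee_pos": TCP position; "tcp_rot": TCP orientation; "contact_force": force on the tool from outside, world axes, zero at the start; "ft_torque": the same for the moment, N m; "opening": opening from 0.0 (shut) to 1.0 (fully open); "gripper_force": force on a finger pad.
Only numpy, scipy, OpenCV 4.12 (cv2) and the standard library are available. Lean on these libraries where they do the work, as an engineer would, in place of code of your own. Each camera call takes 0.05 s, during which the arm holds its last target. There are 200 camera calls.

## Working session

There is one attempt and no reset: what is moved stays moved. The work goes in short steps, Python scripts to look and compute and a tool call to move; the robot and the scene stay as the last step left them, time stands still between calls to the robot, and variables do not carry over. Pictures are saved under pics/ and viewed, at most 14 in all, crops included, and the job is handed in when it is done.

Besides the shell and the picture viewer there is one more tool, called after "Request:" as name(argument=value, ...) on one line, values as JSON. carry_out: Moves the arm, as the interface text tells. Its arguments: {"type":"object","properties":{"linear":{"type":"array","items":{"type":"array","items":{"type":"number"}}},"turn":{"type":"array","items":{"type":"number"}},"fingers":{"type":"number"},"squeeze":{"type":"number"}},"required":["linear","turn"]}

```bash
mkdir -p pics; python3 - <<'E'
from workcell import manip
import cv2,numpy as np
s=manip.sense();print(s)
for n in("scene","side","wrist"):
    p,d=manip.camera(n);cv2.imwrite(f"pics/{n}0.png",p[:,:,::-1]);np.savez(f"{n}0.npz",p=p,d=d)
    print(n,manip.camera_model(n))
E
```

```text
{'t': 0.0, 'q': array([-2.06315749e-01,  1.81505202e-01,  1.60798516e+00, -1.91834707e-05,
        1.35379065e+00, -2.06281335e-01]), 'qd': array([-0.00022528, -0.00177743, -0.00172818,  0.00148314, -0.00116774,
       -0.00087181]), 'joint_torque': array([-5.85923790e-04, -4.33866942e+01, -3.41848969e+01,  7.00952648e-02,
        3.87157314e-02, -1.54040990e-04]), 'ee_pos': array([5.74750766e-01, 5.78282455e-05, 4.03841091e-01]), 'tcp_rot': array([ 7.07117230e-01,  7.07095828e-01, -4.69833436e-04, -7.01416767e-04]), 'contact_force': array([0.27318892, 0.547928  , 0.19449477]), 'ft_torque': array([ 0.0283456 , -0.00115872, -0.05031538]), 'gripper_force': 0.0, 'opening': 0.994265238268299}
scene {'mtx': array([[436.97156231,   0.        , 281.30750186],
       [  0.        , 436.97156231, 208.90096252],
       [  0.        ,   0.        ,   1.        ]]), 'R': array([[-0.66753839,  0.74454741, -0.00645348],
       [ 0.60218596,  0.53476338, -0.59279019],
       [-0.43790931, -0.3995964 , -0.80533108]]), 't': array([ 0.35477607, -0.31110019,  1.25492886])}
side {'mtx': array([[478.9309
[... 173 characters left out ...]
349,  0.00776394],
       [-0.44960078, -0.61031947, -0.65220341],
       [ 0.39505189,  0.51900247, -0.75800425]]), 't': array([-0.45496424,  0.33927573,  0.80567017])}
wrist {'mtx': array([[325.1922621 ,   0.        , 278.91115122],
       [  0.        , 325.1922621 , 209.10800553],
       [  0.        ,   0.        ,   1.        ]]), 'tool_from_camera': array([[ 5.08196258e-04, -9.51695253e-01, -3.07043786e-01,
         8.00830681e-02],
       [ 9.99999831e-01,  5.70468062e-04, -1.13063921e-04,
        -4.62646500e-04],
       [ 2.82761071e-04, -3.07043677e-01,  9.51695382e-01,
         2.01691124e-02],
       [ 0.00000000e+00,  0.00000000e+00,  0.00000000e+00,
         1.00000000e+00]])}
```

View pics/scene0.png

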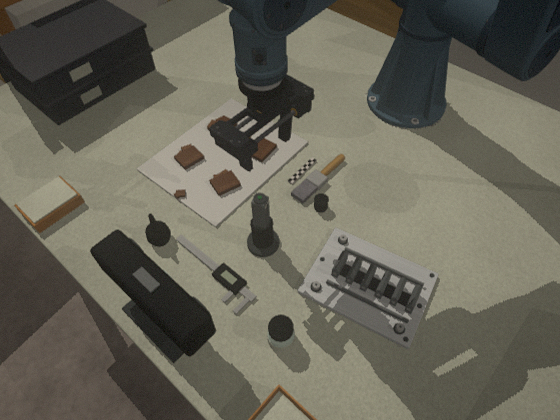

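View pics/wrist0.png

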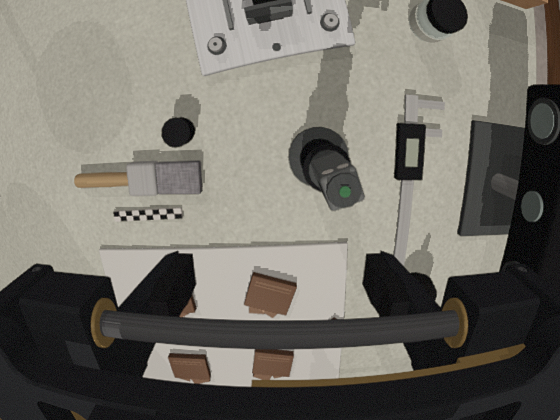

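View pics/side0.png

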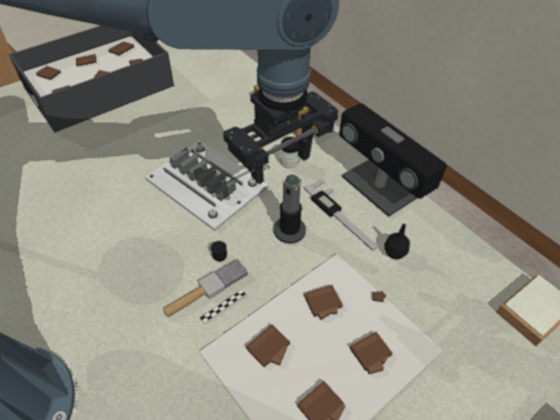

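The scene shows the fixture at (370,285), with buttons near (343,239), (316,287) and (400,329). The probe is at (262,220), and four fragments lie on the mat. The wrist view shows the probe top at (345,190) and buttons at (216,45) and (331,20). The side view shows the fragments at (323,300), (268,345), (371,352) and (320,402).

```bash
cat > h.py <<'E'
from workcell import manip
import cv2,numpy as np
from scipy.spatial.transform import Rotation as Ro
def model(n,s=None):
    m=manip.camera_model(n);K=m["mtx"]
    if n=="wrist":
        s=s or manip.sense();T=np.eye(4);T[:3,:3]=Ro.from_quat(s["tcp_rot"]).as_matrix();T[:3,3]=s["ee_pos"]
        W=T@m["tool_from_camera"];return K,W[:3,:3],W[:3,3]
    return K,m["R"].T,-m["R"].T@m["t"]
def ray(n,uv,s=None):
    K,R,c=model(n,s);uv=np.atleast_2d(uv).astype(float)
    x=(uv-K[:2,2])/K[0,0]
    if n=="wrist":
        r=np.linalg.norm(x,axis=1,keepdims=True);d=np.hstack([x/np.maximum(r,1e-9)*np.sin(r),np.cos(r)])
    else: d=np.hstack([x,np.ones((len(x),1))])
    return c,d@R.T
def onz(n,uv,z,s=None):
    c,d=ray(n,uv,s);return (c+d*((z-c[2])/d[:,2:]))[:,:2]
def proj(n,X,s=None):
    K,R,c=model(n,s);p=(np.atleast_2d(X)-c)@R
    if n=="wrist":
        h=np.linalg.norm(p[:,:2],axis=1,keepdims=True);x=p[:,:2]/h*np.arctan2(h,p[:,2:])
    else: x=p[:,:2]/p[:,2:]
    return x*K[0,0]+K[:2,2]
def frags(n,p,s=None,z=0.018):
    """brown blobs -> list of (centre xy, minAreaRect corners xy)"""
    h=cv2.cvtColor(p,cv2.COLOR_RGB2HSV)
    m=cv2.inRange(h,(0,60,40),(14,255,200))|cv2.inRange(h,(172,60,40),(180,255,200))
    cs,_=cv2.findContours(m,cv2.RETR_EXTERNAL,cv2.CHAIN_APPROX_NONE);out=[]
    for c in cs:
        if cv2.contourArea(c)<250: continue
        w=onz(n,c[:,0],z,s);out.append((w.mean(0),w,c[:,0].mean(0)))
    return out,m
E
python3 - <<'E'
from h import *
P={n:np.load(n+"0.npz")["p"] for n in("scene","side","wrist")}
b=onz("scene",[(343,239),(316,287),(400,329)],.024);print(b,np.linalg.norm(b[[0,1,0]]-b[[1,2,2]],axis=1))
print("wrist",onz("wrist",[(216,45),(331,20)],.024))
print("probe top wrist",onz("wrist",[(345,191)],.161), "scene",onz("scene",[(261,197)],.161))
for n in P:
    for f in frags(n,P[n])[0]: print(n,f[0].round(3),f[2].round(),np.ptp(f[1],axis=0).round(3))
a=cv2.resize(P["wrist"][120:220,280:380],(400,400),interpolation=cv2.INTER_CUBIC)
c=cv2.resize(P["scene"][225:345,295:415],(400,400),interpolation=cv2.INTER_CUBIC)
cv2.imwrite("pics/c1.png",np.hstack([a,c])[:,:,::-1])
E
```

```text
[[0.50769551 0.15898532]
 [0.63553073 0.18759212]
 [0.59740376 0.36189663]] [0.13099693 0.17842569 0.2218571 ]
wrist [[0.5049274  0.15264252]
 [0.63068596 0.18142922]]
probe top wrist [[0.62145226 0.02197627]] scene [[0.6155531 0.0239683]]
scene [ 0.564 -0.153] [225. 182.] [0.07  0.068]
scene [ 0.567 -0.283] [189. 157.] [0.065 0.068]
scene [ 0.422 -0.158] [264. 149.] [0.069 0.054]
side [ 0.43  -0.312] [322. 405.] [0.063 0.061]
side [ 0.56  -0.296] [371. 353.] [0.064 0.066]
side [ 0.42  -0.177] [269. 347.] [0.068 0.069]
side [ 0.559 -0.164] [323. 301.] [0.07  0.068]
side [ 1.025 -0.233] [503. 215.] [0.053 0.337]
side [1.028 0.351] [332.  89.] [0.053 0.221]
wrist [ 0.431 -0.305] [190. 367.] [0.065 0.071]
wrist [ 0.563 -0.287] [272. 363.] [0.064 0.068]
wrist [ 0.56  -0.158] [269. 295.] [0.07  0.072]
wrist [0.953 0.231] [544.  30.] [0.116 0.14 ]
```

View pics/c1.png

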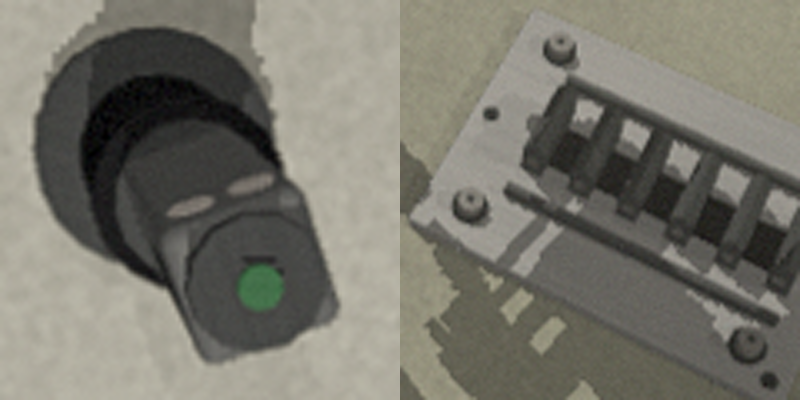

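The wrist crop shows the green probe button at about (345,191), and the handle is turned about 20°. The three button tops in the scene are at about (343,237.6), (316,285) and (399.4,327). I'll hover above the probe with the gripper aligned to the handle.

Request:
carry_out(linear=[[0.088, 0.18, 0], [0.088, 0.18, 0], [0.088, 0.18, 0], [0.088, 0.18, 0], [0.088, 0.18, 0]], turn=[-0.24, -0.24, -0.24, -0.24, -0.24], fingers=1.0)

```text
t: 0.78
ee_pos: [0.6197, 0.0218, 0.4049]
tcp_rot: [0.57, 0.822, 0.0, 0.0]
contact_force: [-0.3, 0.8, 1.1]
opening: 1.0
gripper_force: 0.0
```

```bash
python3 - <<'E'
from h import *
s=manip.sense();p,d=manip.camera("wrist");cv2.imwrite("pics/w1.png",p[:,:,::-1])
print(s["ee_pos"],s["q"])
h=cv2.cvtColor(p,cv2.COLOR_RGB2HSV);g=cv2.inRange(h,(45,80,40),(85,255,255))
u=np.array(np.nonzero(g)).mean(1)[::-1];print("green",u,onz("wrist",u,.161,s),"tcp in px at z.161",proj("wrist",[*s["ee_pos"][:2],.161],s))
print("btn guess px",proj("wrist",[[.505,.153,.024],[.631,.181,.024],[.592,.358,.024]],s))
E
```

```text
[0.61973843 0.02180777 0.40493944] [-1.55947434e-01  2.79412898e-01  1.48765299e+00 -1.05853873e-05
  1.37431791e+00 -5.13686192e-01]
green [280.32967033 220.48351648] [[0.62068368 0.02139729]] tcp in px at z.161 [[279.3167724  219.56258643]]
btn guess px [[223.05327691  35.82152085]
 [339.82405109  51.50409552]
 [356.88979872 -81.16909072]]
```

View pics/w1.png

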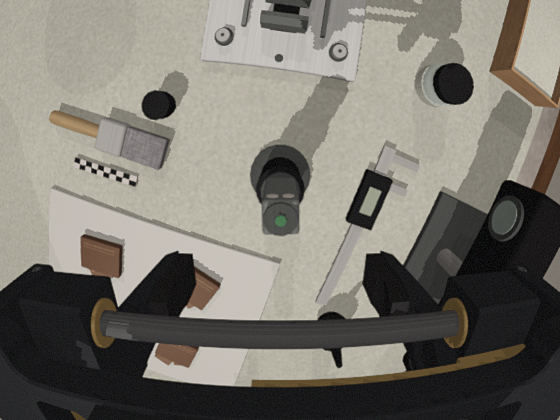

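The probe is centred and its faces are aligned, with the green button at (280,220) and the buttons at (223,36) and (340,51). Descending to grip.

Request:
carry_out(linear=[[0, 0.004, 0.2], [0, 0.004, 0.4], [0, 0.004, 0.54], [0, 0.004, 0.54], [0, 0.004, 0.54]], turn=[0, 0, 0, 0, 0])

```text
t: 1.45
ee_pos: [0.6217, 0.0222, 0.2715]
tcp_rot: [0.569, 0.822, 0.001, 0.001]
contact_force: [-0.2, 0.2, 0.1]
opening: 0.998
gripper_force: 0.0
```

Request:
carry_out(linear=[[0, 0, 0], [0, 0, 0], [0, 0, 0], [0, 0, 0], [0, 0, 0], [0, 0, 0], [0, 0, 0], [0, 0, 0]], turn=[0, 0, 0, 0, 0, 0, 0, 0], fingers=0.0, squeeze=35)

```text
t: 2.45
ee_pos: [0.6209, 0.0224, 0.2696]
tcp_rot: [0.569, 0.822, -0.0, -0.0]
contact_force: [-0.2, 0.8, -0.6]
opening: 0.315
gripper_force: 35.0
```

Request:
carry_out(linear=[[0, 0, -0.15], [0, 0, -0.34], [0, 0, -0.34], [0.15, 0, -0.34], [0.35, 0, -0.34], [0.5, 0, -0.34], [0.588, 0, -0.34], [0.588, 0, -0.34], [0.588, 0, -0.34], [0.588, 0, -0.34]], turn=[0, 0, 0, 0, 0, 0, 0, 0, 0, 0])

```text
t: 3.7
ee_pos: [0.5697, 0.1588, 0.3546]
tcp_rot: [0.57, 0.822, -0.0, 0.0]
contact_force: [0.1, -0.1, -1.1]
opening: 0.316
gripper_force: 35.0
```

```bash
python3 - <<'E'
from h import *
s=manip.sense();p,d=manip.camera("wrist");cv2.imwrite("pics/w2.png",p[:,:,::-1]);np.savez("w2.npz",p=p,ee=s["ee_pos"],r=s["tcp_rot"])
print(s["ee_pos"],s["tcp_rot"])
print("btn guess px",proj("wrist",[[.505,.153,.024],[.631,.181,.024],[.592,.358,.024]],s))
E
```

```text
[0.56968989 0.15879515 0.35458512] [ 5.69690348e-01  8.21859406e-01 -1.26481625e-04  9.31465318e-05]
btn guess px [[215.72486689 173.04438161]
 [344.55787643 190.8035407 ]
 [373.62756414  12.98156196]]
```

View pics/w2.png

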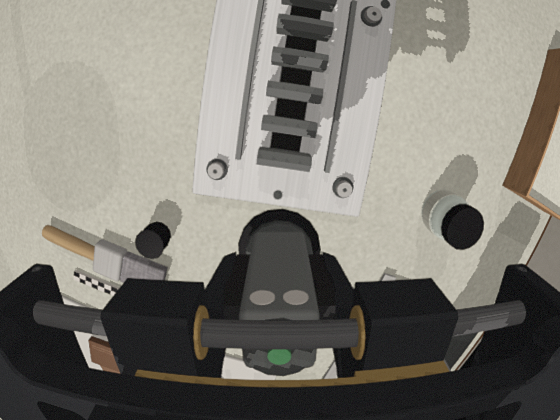

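The buttons are visible at about (217,169) short, (344,187) corner and (373,14) long. The probe is held upright. Refining these centres with circles.

```bash
python3 - <<'E'
from h import *
z=np.load("w2.npz");p=z["p"];s=dict(ee_pos=z["ee"],tcp_rot=z["r"])
g=cv2.cvtColor(p,cv2.COLOR_RGB2GRAY);U=[];T=[]
for u,v in[(344,187),(373,14),(217,169)]:
    x0,y0=u-22,max(v-22,0);c=cv2.resize(g[y0:v+22,x0:u+22],None,fx=8,fy=8,interpolation=cv2.INTER_CUBIC)
    k=cv2.HoughCircles(cv2.GaussianBlur(c,(0,0),3),cv2.HOUGH_GRADIENT,1,400,param1=80,param2=15,minRadius=54,maxRadius=90)
    k=k[0,0];U.append((k[0]/8+x0-.44,k[1]/8+y0-.44));T.append(cv2.circle(c,(int(k[0]),int(k[1])),int(k[2]),255,1)[:280])
    print(U[-1],k[2]/8)
w=onz("wrist",U,.024,s);print(w,np.linalg.norm(w[0]-w[1]),np.linalg.norm(w[0]-w[2]))
# rigid fit to plan
M=np.array([[-.09,-.065],[.09,-.065],[-.09,.065]])
A=M-M.mean(0);B=w-w.mean(0);Um,_,Vt=np.linalg.svd(A.T@B);R=Vt.T@Um.T;t=w.mean(0)-R@M.mean(0)
print("plate",t,"yaw",np.arctan2(R[1,0],R[0,0]));f=M@R.T+t;print("fit",f)
q=Ro.from_quat(s["tcp_rot"]).as_matrix()
for a in f-s["ee_pos"][:2]: print("tool xy/0.25",(q.T@[*a,0])[:2]/.25)
cv2.imwrite("pics/c2.png",cv2.resize(np.hstack(T),(790,210)))
E
```

```text
(np.float32(342.4975), np.float32(187.2475)) 10.5875
(np.float32(370.6225), np.float32(15.4975)) 10.175
(np.float32(216.4975), np.float32(168.8725)) 10.65
[[0.62756    0.18360208]
 [0.59014857 0.35404906]
 [0.50443846 0.15724891]] 0.1745044074380407 0.12591030145982157
plate [0.54649287 0.25633363] yaw 1.785306113015387
fit [[0.62916129 0.1822328 ]
 [0.59084496 0.35810735]
 [0.50214078 0.1545599 ]]
tool xy/0.25 [0.00431362 0.25565625]
tool xy/0.25 [0.71685858 0.35899856]
tool xy/0.25 [ 0.07894975 -0.25895958]
```

View pics/c2.png

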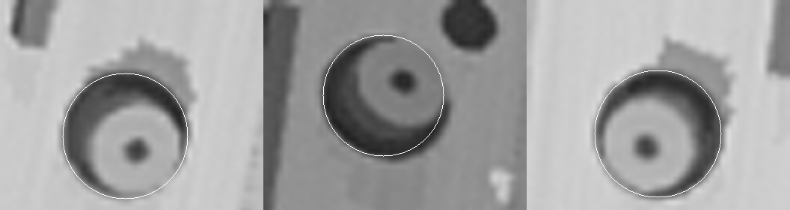

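The circles caught the stud bases. The dark dots at the centres of the tops are at (344.4,189.6), (374.1,13.2) and (214.5,170.9), so I'll use those.

```bash
python3 - <<'E'
from h import *
z=np.load("w2.npz");s=dict(ee_pos=z["ee"],tcp_rot=z["r"])
w=onz("wrist",[(344.4,189.6),(374.1,13.2),(214.5,170.9)],.024,s);print(w,np.linalg.norm(w[0]-w[1]),np.linalg.norm(w[0]-w[2]))
M=np.array([[-.09,-.065],[.09,-.065],[-.09,.065]])
A=M-M.mean(0);B=w-w.mean(0);Um,_,Vt=np.linalg.svd(A.T@B);R=Vt.T@Um.T;t=w.mean(0)-R@M.mean(0)
print("plate",t,"yaw",np.arctan2(R[1,0],R[0,0]),"rack",R@[.012,0]+t);f=M@R.T+t;print("fit",f)
np.savez("plate.npz",R=R,t=t)
q=Ro.from_quat(s["tcp_rot"]).as_matrix()
for a in f-s["ee_pos"][:2]: print("tool xy/0.25",(q.T@[*a,0])[:2]/.25)
E
```

```text
[[0.6303481  0.18208103]
 [0.59250759 0.3580011 ]
 [0.5031727  0.15463654]] 0.1799438038729234 0.1301029669975704
plate [0.54785271 0.25634666] yaw 1.7826360164871533 rack [0.5453296 0.2680784]
fit [[0.63032297 0.18202536]
 [0.59247639 0.3580016 ]
 [0.50322903 0.15469171]]
tool xy/0.25 [0.00190606 0.25971635]
tool xy/0.25 [0.71417254 0.36496085]
tool xy/0.25 [ 0.077916   -0.25469836]
```

Request:
carry_out(linear=[[0.002, 0.2, 0], [0.002, 0.26, 0], [0.002, 0.26, 0], [0.002, 0.26, 0.15], [0.002, 0.26, 0.27], [0.002, 0.26, 0.3], [0.002, 0.26, 0.324], [0.002, 0.26, 0.324], [0.002, 0.26, 0.324], [0.002, 0.26, 0.324], [0.002, 0.26, 0.324]], turn=[0, 0, 0, 0, 0, 0, 0, 0, 0, 0, 0])

```text
t: 5.12
ee_pos: [0.6302, 0.1833, 0.2744]
tcp_rot: [0.569, 0.822, 0.0, 0.001]
contact_force: [1.1, -0.3, 0.5]
opening: 0.315
gripper_force: 35.0
```

```bash
python3 - <<'E'
from h import *
s=manip.sense();print(s["ee_pos"],s["contact_force"])
p,d=manip.camera("side");cv2.imwrite("pics/s1.png",cv2.resize(p[110:230,170:330],None,fx=4,fy=4)[:,:,::-1])
E
```

```text
[0.63017325 0.18330976 0.27437715] [ 1.05152376 -0.34218942  0.51625012]
```

View pics/s1.png

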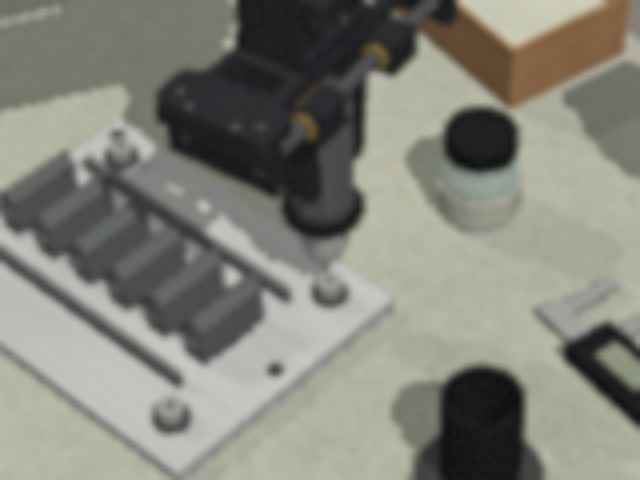

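The side view shows the stylus tip on the corner button at about (330,287). I'll average the force to confirm contact.

```bash
cat > f.py <<'E'
from h import *
F=[]
for i in range(8): manip.camera("side");F.append(manip.sense()["contact_force"])
print(np.mean(F,0),np.std(F,0),manip.sense()["ee_pos"])
E
python3 f.py
```

```text
[ 1.3793869  -0.40733258  0.44117124] [0.40114841 0.27007455 0.57266582] [0.62996811 0.18334948 0.27384993]
```

Request:
carry_out(linear=[[0, 0, -0.1], [0, 0, -0.1], [0, 0, -0.1], [0, 0, -0.1]], turn=[0, 0, 0, 0])

```text
t: 6.08
ee_pos: [0.6293, 0.1833, 0.2973]
tcp_rot: [0.569, 0.822, -0.001, -0.001]
contact_force: [-0.3, 0.5, -2.8]
opening: 0.312
gripper_force: 35.0
```

```bash
python3 f.py
```

```text
[ 0.0022079   0.41245777 -1.51938547] [0.32804691 0.50675331 0.49486268] [0.62984086 0.18328372 0.29863929]
```

Request:
carry_out(linear=[[0, 0, -0.15], [0.15, 0.02, -0.15], [0.35, 0.05, -0.15], [0.55, 0.08, -0.15], [0.712, 0.105, -0.15], [0.712, 0.105, -0.15], [0.712, 0.105, -0.15], [0.712, 0.105, 0], [0.712, 0.105, 0.07], [0.712, 0.105, 0.1], [0.712, 0.105, 0.1], [0.712, 0.105, 0.1], [0.712, 0.105, 0.1], [0.712, 0.105, 0.1]], turn=[0, 0, 0, 0, 0, 0, 0, 0, 0, 0, 0, 0, 0, 0])

```text
t: 8.22
ee_pos: [0.592, 0.3593, 0.2746]
tcp_rot: [0.569, 0.822, 0.001, 0.001]
contact_force: [1.1, -1.2, -0.4]
opening: 0.317
gripper_force: 35.0
```

```bash
python3 f.py
```

```text
[ 1.4364676  -0.58339779  0.65214773] [0.41029191 0.55678177 0.44023589] [0.59181089 0.35927426 0.27391305]
```

Request:
carry_out(linear=[[0, 0, -0.15], [0, 0, -0.3], [0, 0, -0.3], [-0.16, -0.16, -0.3], [-0.32, -0.31, -0.3], [-0.48, -0.47, -0.3], [-0.636, -0.62, -0.3], [-0.636, -0.62, -0.3], [-0.636, -0.62, -0.3], [-0.636, -0.62, -0.1], [-0.636, -0.62, -0.03], [-0.636, -0.62, 0], [-0.636, -0.62, 0], [-0.636, -0.62, 0], [-0.636, -0.62, 0], [-0.636, -0.62, 0]], turn=[0, 0, 0, 0, 0, 0, 0, 0, 0, 0, 0, 0, 0, 0, 0, 0])

```text
t: 10.62
ee_pos: [0.5031, 0.1558, 0.2746]
tcp_rot: [0.569, 0.822, 0.001, 0.001]
contact_force: [0.5, 2.0, 0.8]
opening: 0.314
gripper_force: 35.0
```

```bash
python3 f.py
```

```text
[0.87194044 0.83533348 0.43206597] [0.30078176 0.52708027 0.50325596] [0.5028917  0.15567238 0.2739114 ]
```

Request:
carry_out(linear=[[0, 0, -0.15], [0, 0, -0.324], [0, 0, -0.324], [-0.16, 0.06, -0.324], [-0.34, 0.13, -0.324], [-0.5, 0.19, -0.324], [-0.666, 0.255, -0.324], [-0.666, 0.255, -0.324], [-0.666, 0.255, -0.324], [-0.666, 0.255, -0.324]], turn=[0, 0, 0, 0, 0, 0, 0, 0, 0, 0])

```text
t: 12.28
ee_pos: [0.6201, 0.0234, 0.3539]
tcp_rot: [0.569, 0.823, -0.0, -0.001]
contact_force: [-0.1, 0.0, -2.0]
opening: 0.316
gripper_force: 35.0
```

Request:
carry_out(linear=[[0, 0, 0.08], [0, 0, 0.16], [0, 0, 0.24], [0, 0, 0.3], [0, 0, 0.337], [0, 0, 0.337], [0, 0, 0.337], [0, 0, 0.337]], turn=[0, 0, 0, 0, 0, 0, 0, 0])

```text
t: 13.28
ee_pos: [0.6211, 0.0223, 0.2706]
tcp_rot: [0.569, 0.822, 0.0, 0.0]
contact_force: [-0.4, 0.3, -1.6]
opening: 0.314
gripper_force: 35.0
```

Request:
carry_out(linear=[[0, 0, 0], [0, 0, 0], [0, 0, 0], [0, 0, 0], [0, 0, 0], [0, 0, 0], [0, 0, -0.2], [0, 0, -0.4], [0, 0, -0.6], [0, 0, -0.6], [0, 0, -0.6]], turn=[0, 0, 0, 0, 0, 0, 0, 0, 0, 0.12, 0.24], fingers=1.0)

```text
t: 14.65
ee_pos: [0.621, 0.0224, 0.4216]
tcp_rot: [0.709, 0.705, 0.001, 0.001]
contact_force: [0.3, -0.9, 0.0]
opening: 1.0
gripper_force: 0.0
```

Request:
carry_out(linear=[[-0.2, -0.08, 0], [-0.4, -0.16, 0], [-0.6, -0.24, 0], [-0.8, -0.32, 0], [-1, -0.4, 0], [-1, -0.44, 0], [-1, -0.48, 0], [-1, -0.48, 0], [-1, -0.48, 0]], turn=[0, 0, 0, 0, 0, 0, 0, 0, 0])

```text
t: 15.78
ee_pos: [0.5014, -0.2266, 0.4207]
tcp_rot: [0.707, 0.708, 0.0, 0.0]
contact_force: [0.0, -0.1, 0.1]
opening: 1.0
gripper_force: 0.0
```

```bash
cat > look.py <<'E'
import sys
from h import *
# tilted pads camera; rect fit of straight part: min-area rect of contour hull is biased by ragged end, so fit side lines
def measure(n="wrist",s=None,p=None,save=None):
    s=s or manip.sense()
    if p is None: p,_=manip.camera(n)
    out,m=frags(n,p,s)
    if save: cv2.imwrite(save,p[:,:,::-1])
    return s,out
if __name__=="__main__":
    s,o=measure(save=sys.argv[1]);print(s["ee_pos"],s["q"][5])
    for c,w,px in o:
        r=cv2.minAreaRect(w.astype(np.float32)*1000);print(px.round(),np.round(r[0],1),np.round(r[1],1),round(r[2],1))
    p,_=manip.camera("side");
    for c,w,px in frags("side",p)[0]: print("side",c.round(3),px.round())
    p,_=manip.camera("scene");cv2.imwrite(sys.argv[1].replace(".png","s.png"),p[:,:,::-1])
E
python3 look.py pics/w3.png
```

```text
[ 0.50138526 -0.22655384  0.42066614] -0.6419240820601911
[223. 237.] [ 428.9 -312.2] [62.4 63.9] 3.2
[326. 225.] [ 561.9 -295.1] [65.6 59.5] 82.9
[549. 199.] [ 936.1 -255.1] [ 38.5 263.9] 0.0
[211. 131.] [ 421.3 -178.1] [65.9 65. ] 6.9
[328. 121.] [ 559.2 -163.9] [58.9 60.4] 73.8
side [ 0.43  -0.312] [322. 405.]
side [ 0.56  -0.296] [371. 353.]
side [ 0.419 -0.177] [269. 347.]
side [ 0.559 -0.164] [323. 301.]
side [ 1.025 -0.233] [503. 215.]
```

View pics/w3.png

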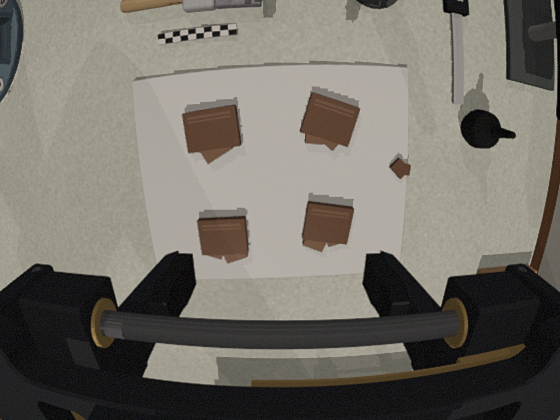

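The wrist view shows four fragments with straight edges up (world +y): px (223,237), (326,225), (211,131) and (328,121). The crumb is at (400,167). Next I'll fit the straight edges.

```bash
cat > fit.py <<'E'
from h import *
import sys
def fit(n,w_of,c,s):
    pass
def run(save=None,G=0.043):
    s=manip.sense();p,_=manip.camera("wrist")
    if save: cv2.imwrite(save,p[:,:,::-1])
    h=cv2.cvtColor(p,cv2.COLOR_RGB2HSV)
    m=cv2.inRange(h,(0,60,25),(14,255,200))|cv2.inRange(h,(172,60,25),(180,255,200))
    cam=model("wrist",s)[2];q=Ro.from_quat(s["tcp_rot"]).as_matrix();tool_yaw=np.arctan2(q[1,1],q[0,1])
    print("ee",s["ee_pos"].round(4),"tool y yaw",round(tool_yaw,3),"q6",round(s["q"][5],2),"cam",cam.round(3))
    for c in cv2.findContours(m,cv2.RETR_EXTERNAL,cv2.CHAIN_APPROX_NONE)[0]:
        if cv2.contourArea(c)<400: continue
        w=onz("wrist",c[:,0],.018,s);ctr=w.mean(0)
        if ctr[0]>.75: continue
        r=cv2.minAreaRect((w*1000).astype(np.float32));a=np.radians(r[2])
        cand=[a+k*np.pi/2 for k in range(4)];a=max(cand,key=np.sin)      # direction closest to world +y
        for _ in range(2):
            u=np.array([np.cos(a),np.sin(a)]);v=np.array([u[1],-u[0]])
            z=.006 if cam[:2]@u>(ctr+.03*u)@u else .018
            ww=onz("wrist",c[:,0],z,s)
            t=ww@u;x=w@v;xm=(x.max()+x.min())/2
            k=(t>t.max()-.012)&(abs(x-xm)<.022)
            l=cv2.fitLine((ww[k]*1000).astype(np.float32),cv2.DIST_HUBER,0,.01,.01).ravel()
            d=l[:2]*np.sign(l[:2]@v);a=np.arctan2(d[1],d[0])+np.pi/2
        e=np.median(ww[k]@u);xs=x[(w@u<e-.01)&(w@u>e-.045)];xm=(xs.max()+xs.min())/2
        edge=u*e+v*xm;g=edge-u*G;dl=q.T@[*(g-s["ee_pos"][:2]),0]
        print("px",c[:,0].mean(0).round(),"edge",edge.round(4),"grip",g.round(4),"width",round(np.ptp(xs),4),"yaw",round(a-np.pi/2,3),
          "| move x,y",(dl[:2]/.25).round(3),"turn",round(-(a-np.pi/2-tool_yaw)/1.5,3))
if __name__=="__main__": run(*sys.argv[1:])
E
python3 fit.py
```

```text
ee [ 0.5014 -0.227   0.4205] tool y yaw 0.001 q6 -0.64 cam [ 0.501 -0.147  0.4  ]
px [224. 237.] edge [ 0.4276 -0.2852] grip [ 0.4303 -0.3281] width 0.0627 yaw 0.063 | move x,y [-0.404 -0.285] turn -0.041
px [326. 225.] edge [ 0.5655 -0.2667] grip [ 0.5602 -0.3094] width 0.0596 yaw -0.122 | move x,y [-0.33   0.235] turn 0.082
px [212. 130.] edge [ 0.4177 -0.1464] grip [ 0.4227 -0.1891] width 0.0659 yaw 0.116 | move x,y [ 0.152 -0.315] turn -0.077
px [328. 121.] edge [ 0.5675 -0.1362] grip [ 0.5551 -0.1774] width 0.0604 yaw -0.292 | move x,y [0.198 0.215] turn 0.195
```

Request:
carry_out(linear=[[0.198, 0.215, 0], [0.198, 0.215, 0.2], [0.198, 0.215, 0.4], [0.198, 0.215, 0.6], [0.198, 0.215, 0.8], [0.198, 0.215, 0.9], [0.198, 0.215, 0.97], [0.198, 0.215, 0.97], [0.198, 0.215, 0.97]], turn=[0.11, 0.195, 0.195, 0.195, 0.195, 0.195, 0.195, 0.195, 0.195])

```text
t: 17.1
ee_pos: [0.5554, -0.1784, 0.1792]
tcp_rot: [0.803, 0.597, 0.0, 0.001]
contact_force: [1.2, 0.2, 0.2]
opening: 1.002
gripper_force: 0.0
```

Request:
carry_out(linear=[[0, 0, 0], [0, 0, 0], [0, 0, 0], [0, 0, 0], [0, 0, 0], [0, 0, 0], [0, 0, 0], [0, 0, 0], [0, 0, -0.1], [0, 0, -0.2], [0, 0, -0.3], [0, 0, -0.3], [0, 0, -0.3], [0, 0, -0.3]], turn=[0, 0, 0, 0, 0, 0, 0, 0, 0, 0, 0, 0, 0, 0], fingers=0.0, squeeze=4)

```text
t: 18.85
ee_pos: [0.5541, -0.1778, 0.2513]
tcp_rot: [0.803, 0.596, -0.001, -0.001]
contact_force: [-0.6, 1.2, -0.6]
opening: 0.692
gripper_force: 4.0
```

```bash
python3 - <<'E'
from h import *
p,_=manip.camera("side");q,_=manip.camera("wrist")
cv2.imwrite("pics/g1.png",np.hstack([cv2.resize(p[210:420,220:440],(400,382)),cv2.resize(q[180:420,155:405],(400,382))])[:,:,::-1])
E
```

```text
(no output)
```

View pics/g1.png

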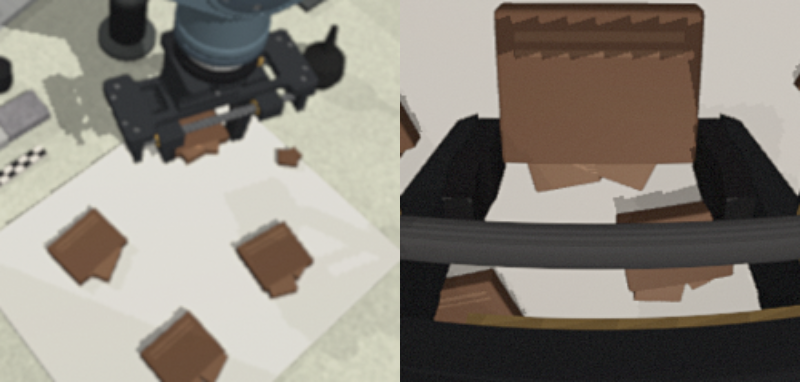

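The wrist crop shows the fragment held level, so 4 N is enough friction to stop it swinging. I'll try the minimum squeeze with a little shaking.

Request:
carry_out(linear=[[0, 0, -0.1], [0, 0, -0.1], [0, 0, -0.25], [0, 0, -0.1], [0, 0, -0.25], [0, 0, -0.1], [0, 0, -0.25], [0, 0, -0.25], [0, 0, -0.25], [0, 0, -0.25]], turn=[0, 0, 0, 0, 0, 0, 0, 0, 0, 0], squeeze=3)

```text
t: 20.2
ee_pos: [0.5543, -0.178, 0.3144]
tcp_rot: [0.803, 0.596, -0.0, -0.001]
contact_force: [-0.6, 0.6, -1.4]
opening: 0.692
gripper_force: 3.0
```

```bash
cat > held.py <<'E'
from h import *
import sys
s=manip.sense();q,d=manip.camera("wrist");cv2.imwrite(sys.argv[1],q[180:420,100:460][:,:,::-1])
# depth profile down the centre column of held fragment -> points in tool frame
M=manip.camera_model("wrist");T=M["tool_from_camera"];K=M["mtx"]
for v in range(120,380,10):
    z=np.median(d[v-1:v+2,276:283])
    x=(np.array([279.,v])-K[:2,2])/K[0,0];r=np.linalg.norm(x)+1e-9;ray=np.array([*(x/r*np.tan(r)),1])*z
    P=(T@[*ray,1])[:3];c=q[v,279]
    if 0<z<.2: print(v,(P*1000).round(0)[[0,2]],c)
print(s["ee_pos"],s["opening"])
E
python3 held.py pics/g2.png
```

```text
240 [  4. 196.] [64 46 35]
250 [  3. 184.] [60 43 32]
260 [  2. 173.] [60 40 31]
270 [  1. 164.] [70 50 39]
280 [ -1. 158.] [114  87  67]
290 [ -7. 158.] [115  86  65]
320 [26. 91.] [122 118 112]
330 [26. 86.] [65 63 64]
340 [24. 84.] [59 58 58]
[ 0.55431167 -0.17795957  0.31437107] 0.6922408870972747
```

View pics/g2.png

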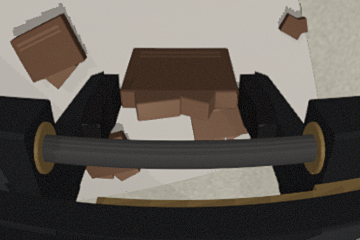

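The fragment has swung upright, with its dark upper face toward the camera and broken edge up. Pinched at the fingertips it hinges freely at 3 N. Next, the numbers for the slot.

```bash
cat > slot.py <<'E'
from h import *
import sys
P=np.load("plate.npz");s=manip.sense();q=Ro.from_quat(s["tcp_rot"]).as_matrix()
t=P["R"]@[.012+float(sys.argv[1])/1000,0]+P["t"];yaw=np.arctan2(P["R"][1,0],P["R"][0,0])-np.pi/2
d=q.T@[*(t-s["ee_pos"][:2]),0]
print("target",t,"move",(d[:2]/.25).round(3),"turn",round(-(yaw-np.arctan2(q[1,1],q[0,1]))/1.5,3),"z",s["ee_pos"][2],"dist",np.hypot(*d[:2]))
E
python3 slot.py 64
```

```text
target [0.53187304 0.33064773] move [ 1.922 -0.673] turn -0.336 z 0.3144805307073637 dist 0.5091074277960806
```

Request:
carry_out(linear=[[0, 0, -0.1], [0, 0, -0.2], [0, 0, -0.28], [0.1, -0.04, -0.28], [0.2, -0.07, -0.28], [0.33, -0.12, -0.28], [0.48, -0.17, -0.28], [0.64, -0.22, -0.28], [0.8, -0.28, -0.28], [0.96, -0.34, -0.28], [0.96, -0.34, -0.28]], turn=[0, 0, 0, -0.05, -0.1, -0.17, -0.22, -0.28, -0.336, -0.336, -0.336], squeeze=8)

```text
t: 21.62
ee_pos: [0.5419, 0.0787, 0.3849]
tcp_rot: [0.627, 0.779, -0.0, -0.001]
contact_force: [0.7, -0.4, -1.7]
opening: 0.687
gripper_force: 8.0
```

```bash
python3 slot.py 64
```

```text
target [0.53187304 0.33064773] move [0.993 0.176] turn 0.002 z 0.3849420363106112 dist 0.25216470128317203
```

Request:
carry_out(linear=[[0.12, 0.02, 0], [0.26, 0.05, 0], [0.42, 0.08, 0], [0.58, 0.1, 0], [0.74, 0.13, 0], [0.9, 0.16, 0], [0.993, 0.176, 0], [0.993, 0.176, 0.1], [0.993, 0.176, 0.22], [0.993, 0.176, 0.34], [0.993, 0.176, 0.44], [0.993, 0.176, 0.44], [0.993, 0.176, 0.44]], turn=[0, 0, 0, 0, 0, 0, 0, 0, 0, 0, 0, 0, 0])

```text
t: 23.25
ee_pos: [0.5341, 0.3278, 0.2765]
tcp_rot: [0.629, 0.778, 0.0, 0.0]
contact_force: [-0.5, 0.2, -1.2]
opening: 0.683
gripper_force: 8.0
```

```bash
python3 slot.py 64; python3 held.py pics/g3.png;  python3 - <<'E'
from h import *
q,_=manip.camera("wrist");a,_=manip.camera("side")
cv2.imwrite("pics/g3.png",np.hstack([cv2.resize(q[100:340,140:420],(466,400)),cv2.resize(a[100:240,140:250],(314,400))])[:,:,::-1])
E
```

```text
target [0.53187304 0.33064773] move [ 0.013 -0.006] turn -0.001 z 0.2764598127382438 dist 0.003631611643046923
240 [  5. 195.] [68 49 37]
250 [  4. 183.] [62 42 31]
260 [  3. 173.] [62 44 30]
270 [  2. 164.] [72 50 38]
280 [ -0. 158.] [112  84  63]
290 [ -7. 158.] [116  86  67]
320 [26. 91.] [49 49 48]
330 [26. 86.] [68 67 67]
340 [25. 84.] [63 64 64]
[0.53411929 0.32779414 0.27645981] 0.6828588575343184
```

View pics/g3.png

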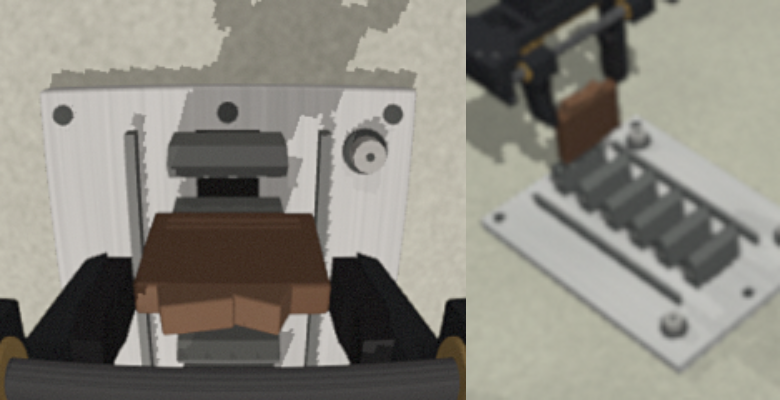

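The fragment hangs upright just above the +64 slot, which is visible at about crop (228,188). The picture suggests a smaller correction of about 2 mm. Lowering.

Request:
carry_out(linear=[[0.008, -0.004, 0.02], [0.008, -0.004, 0.06], [0.008, -0.004, 0.1], [0.008, -0.004, 0.14], [0.008, -0.004, 0.17], [0.008, -0.004, 0.2], [0.008, -0.004, 0.22], [0.008, -0.004, 0.22], [0.008, -0.004, 0.22]], turn=[0, 0, 0, 0, 0, 0, 0, 0, 0], squeeze=5)

```text
t: 24.52
ee_pos: [0.5324, 0.33, 0.2209]
tcp_rot: [0.629, 0.778, 0.001, 0.0]
contact_force: [0.1, -0.1, 2.6]
opening: 0.691
gripper_force: 5.0
```

```bash
python3 held.py pics/x.png
```

```text
120 [ 73. 221.] [144 141 129]
130 [ 66. 221.] [148 145 133]
140 [ 60. 221.] [180 177 164]
150 [ 54. 221.] [196 192 178]
170 [ 43. 209.] [163 158 154]
180 [ 38. 208.] [101 100  96]
190 [ 32. 207.] [54 58 54]
200 [ 25. 209.] [147 144 139]
210 [ 23. 194.] [70 71 67]
220 [ 22. 181.] [91 91 89]
230 [ 18. 177.] [92 92 88]
240 [ 11. 180.] [63 61 60]
250 [  4. 182.] [69 49 40]
260 [  3. 172.] [70 53 40]
270 [  2. 163.] [66 44 30]
280 [  2. 154.] [82 60 48]
290 [ -3. 153.] [129  98  77]
300 [-10. 154.] [132  98  74]
310 [-40. 188.] [67 66 62]
320 [26. 91.] [58 59 57]
330 [26. 86.] [73 71 70]
340 [25. 84.] [71 71 70]
360 [-75. 179.] [103 100  96]
[0.53236308 0.33003875 0.22093301] 0.6905523276108736
```

Request:
carry_out(linear=[[0, 0, 0], [0, 0, 0], [0, 0, 0], [0, 0, 0], [0, 0, 0], [0, 0, -0.1], [0, 0, -0.3], [0, 0, -0.5], [0, 0, -0.5], [0, 0, -0.5]], turn=[0, 0, 0, 0, 0, 0, 0, 0, 0, 0], fingers=1.0)

```text
t: 25.82
ee_pos: [0.5317, 0.3297, 0.3449]
tcp_rot: [0.629, 0.778, -0.0, -0.0]
contact_force: [0.1, 0.5, -0.2]
opening: 1.001
gripper_force: 0.0
```

```bash
cat > chk.py <<'E'
from h import *
import sys
s=manip.sense();p,d=manip.camera("wrist");a,_=manip.camera("side")
if len(sys.argv)>1: cv2.imwrite(sys.argv[1],np.hstack([cv2.resize(p[100:400,120:440],(427,400)),cv2.resize(a[100:240,120:250],(372,400))])[:,:,::-1])
h=cv2.cvtColor(p,cv2.COLOR_RGB2HSV);m=cv2.inRange(h,(0,50,25),(14,255,220))|cv2.inRange(h,(172,50,25),(180,255,220))
K,R,c=model("wrist",s);v,u=np.nonzero((m>0)&(d>0));x=(np.c_[u,v]-K[:2,2])/K[0,0];r=np.linalg.norm(x,axis=1,keepdims=True)+1e-9
X=np.hstack([x/r*np.tan(r),np.ones_like(r)])*d[v,u][:,None]@R.T+c
P=np.load("plate.npz");k=np.c_[(X[:,:2]-P["t"])@P["R"]-[.012,0],X[:,2]-.012]
for sl in(-64,-32,0,32,64):
    q=k[(abs(k[:,0]*1000-sl)<16)&(abs(k[:,1])<.05)&(k[:,2]>.036)]*1000
    if len(q)<50: continue
    top=q[q[:,2]>q[:,2].max()-8];low=q[q[:,2]<44]
    print("slot",sl,"n",len(q),"top z",np.percentile(q[:,2],99).round(1),"top x",top[:,0].mean().round(1),"low face x",low[:,0].mean().round(1) if len(low) else None,"y range",np.percentile(q[:,1],[1,99]).round(1))
E
python3 chk.py pics/p1.png
```

```text
slot 64 n 1327 top z 61.6 top x 78.9 low face x 68.8 y range [-29.6  29.6]
```

View pics/p1.png

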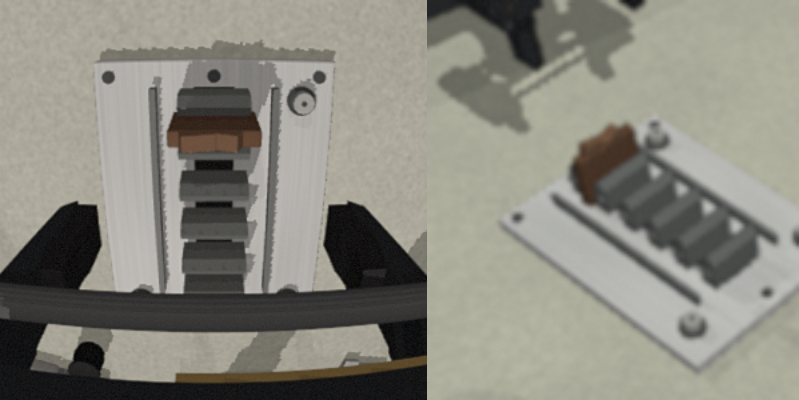

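The fragment is fully down in the +64 slot: its top is 61.6 mm above the floor and it leans slightly. Back to look at the mat.

Request:
carry_out(linear=[[-0.1, -0.03, -0.15], [-0.3, -0.1, -0.3], [-0.5, -0.15, -0.3], [-0.7, -0.2, -0.3], [-0.9, -0.27, -0.3], [-1, -0.3, -0.3], [-1, -0.3, -0.3]], turn=[0, 0.05, 0.1, 0.141, 0.141, 0.141, 0.141])

```text
t: 26.8
ee_pos: [0.5109, 0.0682, 0.4189]
tcp_rot: [0.708, 0.706, -0.001, -0.001]
contact_force: [-0.2, -0.3, 0.2]
opening: 1.001
gripper_force: 0.0
```

Request:
carry_out(linear=[[-0.2, 0, 0], [-0.45, -0.03, 0], [-0.7, -0.04, 0], [-0.9, -0.04, 0], [-1, -0.04, 0], [-1, -0.04, 0]], turn=[0, 0, 0, 0, 0, 0])

```text
t: 27.55
ee_pos: [0.5014, -0.1809, 0.4193]
tcp_rot: [0.708, 0.706, -0.0, -0.001]
contact_force: [0.3, 0.8, 0.3]
opening: 1.001
gripper_force: 0.0
```

Request:
carry_out(linear=[[-0.2, 0, 0], [-0.2, 0, 0], [-0.2, 0, 0], [-0.2, 0, 0]], turn=[0, 0, 0, 0])

```text
t: 28.05
ee_pos: [0.5014, -0.2286, 0.4202]
tcp_rot: [0.706, 0.708, 0.0, -0.0]
contact_force: [0.8, 0.6, -0.5]
opening: 1.001
gripper_force: 0.0
```

```bash
python3 fit.py pics/w4.png
```

```text
ee [ 0.5014 -0.2286  0.4202] tool y yaw 0.002 q6 -0.65 cam [ 0.501 -0.149  0.4  ]
px [224. 236.] edge [ 0.4275 -0.2853] grip [ 0.4299 -0.3282] width 0.0624 yaw 0.056 | move x,y [-0.398 -0.287] turn -0.036
px [327. 224.] edge [ 0.5656 -0.2666] grip [ 0.5601 -0.3093] width 0.0596 yaw -0.127 | move x,y [-0.323  0.234] turn 0.086
px [211. 129.] edge [ 0.4177 -0.1464] grip [ 0.4227 -0.1891] width 0.0659 yaw 0.116 | move x,y [ 0.159 -0.315] turn -0.076
```

Request:
carry_out(linear=[[0.08, -0.16, 0], [0.159, -0.315, 0.1], [0.159, -0.315, 0.3], [0.159, -0.315, 0.5], [0.159, -0.315, 0.7], [0.159, -0.315, 0.85], [0.159, -0.315, 0.93], [0.159, -0.315, 0.972], [0.159, -0.315, 0.972], [0.159, -0.315, 0.972]], turn=[-0.076, -0.076, -0.076, -0.076, -0.076, -0.076, -0.076, -0.076, -0.076, -0.076])

```text
t: 29.35
ee_pos: [0.423, -0.1907, 0.1784]
tcp_rot: [0.666, 0.746, 0.0, 0.001]
contact_force: [-0.1, -0.3, -0.1]
opening: 0.996
gripper_force: 0.0
```

Request:
carry_out(linear=[[0, 0, 0], [0, 0, 0], [0, 0, 0], [0, 0, 0], [0, 0, 0], [0, 0, 0], [0, 0, 0], [0, 0, 0], [0, 0, -0.1], [0, 0, -0.2], [0, 0, -0.3], [0, 0, -0.4], [0, 0, -0.4], [0, 0, -0.4]], turn=[0, 0, 0, 0, 0, 0, 0, 0, 0, 0, 0, 0, 0, 0], fingers=0.0, squeeze=4)

```text
t: 31.1
ee_pos: [0.422, -0.1902, 0.2764]
tcp_rot: [0.666, 0.746, -0.0, -0.001]
contact_force: [-0.7, 0.5, -1.4]
opening: 0.748
gripper_force: 4.0
```

Request:
carry_out(linear=[[0, 0, 0], [0, 0, 0], [0, 0, -0.15], [0, 0, 0], [0, 0, -0.15], [0, 0, 0], [0, 0, -0.15], [0, 0, -0.15], [0, 0, -0.15], [0, 0, -0.15]], turn=[0, 0, 0, 0, 0, 0, 0, 0, 0, 0], squeeze=3)

```text
t: 32.35
ee_pos: [0.4221, -0.1903, 0.3142]
tcp_rot: [0.666, 0.746, -0.0, -0.0]
contact_force: [0.4, 0.0, -1.6]
opening: 0.75
gripper_force: 3.0
```

```bash
python3 held.py pics/g4.png;python3 slot.py 32
```

```text
220 [ 15. 200.] [76 55 42]
230 [ 12. 192.] [69 50 38]
240 [  9. 184.] [64 43 33]
250 [  7. 176.] [63 43 33]
260 [  5. 169.] [65 44 35]
270 [  2. 163.] [61 43 32]
280 [  0. 157.] [79 58 44]
290 [ -2. 151.] [73 53 40]
300 [ -8. 152.] [110  81  62]
320 [26. 91.] [65 51 42]
330 [26. 86.] [61 59 59]
340 [25. 84.] [56 57 54]
[ 0.42212377 -0.19031695  0.31423657] 0.7496149117936889
target [0.53860132 0.29936307] move [1.893 0.686] turn -0.065 z 0.3142986297481324 dist 0.5033451996790282
```

The fragment is tilted about 0.33 rad, so it needs more shaking.

Request:
carry_out(linear=[[0, 0, -0.2], [0, 0, 0], [0, 0, -0.2], [0, 0, 0], [0, 0, -0.2], [0, 0, 0], [0, 0, -0.25], [0, 0, 0], [0, 0, -0.25], [0, 0, -0.05], [0, 0, -0.28], [0, 0, -0.28], [0, 0, -0.28]], turn=[0, 0, 0, 0, 0, 0, 0, 0, 0, 0, 0, 0, 0])

```text
t: 34.02
ee_pos: [0.4224, -0.1905, 0.385]
tcp_rot: [0.666, 0.746, 0.0, 0.0]
contact_force: [-0.8, 0.2, 0.2]
opening: 0.292
gripper_force: 0.0
```

```bash
python3 held.py pics/g4.png;python3 slot.py 32
```

```text
320 [26. 91.] [100  98  90]
330 [26. 86.] [63 61 62]
340 [24. 84.] [57 58 56]
[ 0.42240866 -0.19051402  0.38497766] 0.29155261120342635
target [0.53860132 0.29936307] move [1.893 0.685] turn -0.065 z 0.38453920338778025 dist 0.5033811553408679
```

Too vigorous: the fragment dropped. Opening and looking.

Request:
carry_out(linear=[[-0.15, 0.3, -0.14], [-0.15, 0.3, -0.14], [-0.15, 0.3, -0.14], [-0.15, 0.3, -0.14], [-0.15, 0.3, -0.14]], turn=[0.076, 0.076, 0.076, 0.076, 0.076], fingers=1.0)

```text
t: 34.7
ee_pos: [0.5002, -0.2188, 0.4191]
tcp_rot: [0.707, 0.707, -0.0, -0.001]
contact_force: [-0.5, 0.2, -0.0]
opening: 0.766
gripper_force: 0.0
```

```bash
python3 fit.py pics/w5.png
```

```text
ee [ 0.5002 -0.2188  0.4191] tool y yaw -0.0 q6 -0.63 cam [ 0.5   -0.139  0.399]
px [226. 243.] edge [ 0.4271 -0.2854] grip [ 0.4303 -0.3283] width 0.0624 yaw 0.077 | move x,y [-0.438 -0.28 ] turn -0.052
px [328. 231.] edge [ 0.5656 -0.2669] grip [ 0.5602 -0.3095] width 0.0598 yaw -0.126 | move x,y [-0.363  0.24 ] turn 0.084
px [201. 119.] edge [ 0.4132 -0.1199] grip [ 0.4044 -0.162 ] width 0.0743 yaw -0.306 | move x,y [ 0.227 -0.383] turn 0.204
```

View pics/w5.png

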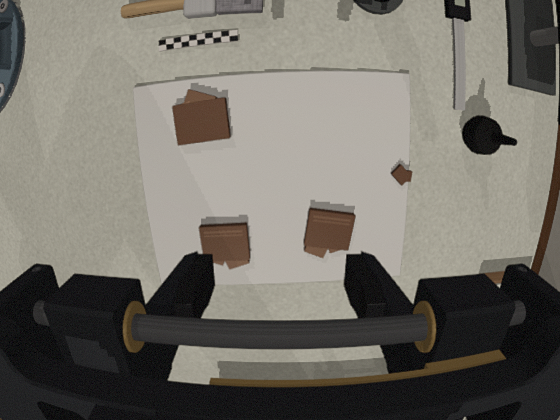

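I see the dropped fragment at (201,119). It is flipped, with its broken edge now up in the image (+y) and its straight edge at the bottom, near (205,143). That is still pickable. The others are unchanged at (226,243) and (328,231). I've used all 14 views, so I'll continue by numbers.

```bash
sed -i 's/def run(save=None,G=0.043):/def run(save=None,G=0.045,flip=1):\n    flip=int(flip);G=float(G)/(1 if float(G)<1 else 1000)/' fit.py
sed -i 's/a=max(cand,key=np.sin)/a=max(cand,key=lambda t:flip*np.sin(t))/' fit.py
sed -i 's/round(-(a-np.pi\/2-tool_yaw)\/1.5,3)/round(-((a-np.pi\/2-tool_yaw+np.pi\/2)%np.pi-np.pi\/2)\/1.5,3)/' fit.py
python3 fit.py pics/x1.png 45; echo; python3 fit.py pics/x2.png 45 -1
```

```text
ee [ 0.5004 -0.2189  0.4194] tool y yaw -0.0 q6 -0.63 cam [ 0.5   -0.139  0.399]
sed: -e expression #1, char 97: unknown option to 's'
Traceback (most recent call last):
  File "fit.py", line 30, in <module>
    if __name__=="__main__": run(*sys.argv[1:])
                             ~~~^^^^^^^^^^^^^^^
  File "fit.py", line 17, in run
    cand=[a+k*np.pi/2 for k in range(4)];a=max(cand,key=lambda t:flip*np.sin(t))      # direction closest to world +y
                                           ~~~^^^^^^^^^^^^^^^^^^^^^^^^^^^^^^^^^^
  File "fit.py", line 17, in <lambda>
    cand=[a+k*np.pi/2 for k in range(4)];a=max(cand,key=lambda t:flip*np.sin(t))      # direction closest to world +y
                                                                 ^^^^
NameError: name 'flip' is not defined
Traceback (most recent call last):
  File "fit.py", line 30, in <module>
    if __name__=="__main__": run(*sys.argv[1:])
                             ~~~^^^^^^^^^^^^^^^
TypeError: run() takes from 0 to 2 positional arguments but 3 were given
```

```bash
sed -i 's#def run(save=None,G=0.043):#def run(save=None,G=45,flip=1):\n    flip=int(flip);G=float(G)/1000#' fit.py
python3 fit.py pics/x1.png 45; echo; python3 fit.py pics/x2.png 45 -1
```

```text
ee [ 0.5005 -0.219   0.4196] tool y yaw -0.0 q6 -0.63 cam [ 0.5   -0.139  0.399]
px [225. 243.] edge [ 0.4276 -0.2853] grip [ 0.4301 -0.3302] width 0.0625 yaw 0.055 | move x,y [-0.445 -0.282] turn -0.037
px [327. 231.] edge [ 0.5656 -0.2668] grip [ 0.5599 -0.3115] width 0.0595 yaw -0.124 | move x,y [-0.37   0.238] turn 0.083
px [200. 118.] edge [ 0.4139 -0.1202] grip [ 0.4037 -0.164 ] width 0.0761 yaw -0.311 | move x,y [ 0.22  -0.387] turn 0.207

ee [ 0.5006 -0.219   0.4198] tool y yaw -0.0 q6 -0.63 cam [ 0.5   -0.139  0.4  ]
px [225. 243.] edge [ 0.4244 -0.3373] grip [ 0.4308 -0.2927] width 0.0676 yaw 2.923 | move x,y [-0.295 -0.279] turn 0.146
px [327. 231.] edge [ 0.5685 -0.3186] grip [ 0.5603 -0.2743] width 0.0696 yaw -2.879 | move x,y [-0.221  0.239] turn -0.175
px [200. 118.] edge [ 0.4091 -0.1757] grip [ 0.4045 -0.131 ] width 0.0661 yaw -3.038 | move x,y [ 0.352 -0.385] turn -0.069
```

Request:
carry_out(linear=[[0.15, -0.16, 0], [0.352, -0.385, 0.05], [0.352, -0.385, 0.25], [0.352, -0.385, 0.48], [0.352, -0.385, 0.7], [0.352, -0.385, 0.85], [0.352, -0.385, 0.93], [0.352, -0.385, 0.974], [0.352, -0.385, 0.974], [0.352, -0.385, 0.974]], turn=[-0.069, -0.069, -0.069, -0.069, -0.069, -0.069, -0.069, -0.069, -0.069, -0.069])

```text
t: 36.15
ee_pos: [0.4054, -0.1316, 0.1773]
tcp_rot: [0.67, 0.743, 0.0, 0.001]
contact_force: [-0.4, 0.7, -0.3]
opening: 0.999
gripper_force: 0.0
```

Request:
carry_out(linear=[[0, 0, 0], [0, 0, 0], [0, 0, 0], [0, 0, 0], [0, 0, 0], [0, 0, 0], [0, 0, 0], [0, 0, -0.1], [0, 0, -0.2], [0, 0, -0.3], [0, 0, -0.4], [0, 0, -0.4], [0, 0, -0.4]], turn=[0, 0, 0, 0, 0, 0, 0, 0, 0, 0, 0, 0, 0], fingers=0.0, squeeze=4)

```text
t: 37.78
ee_pos: [0.4046, -0.131, 0.2755]
tcp_rot: [0.67, 0.743, -0.0, -0.001]
contact_force: [-0.1, 0.6, -1.5]
opening: 0.748
gripper_force: 4.0
```

Request:
carry_out(linear=[[0, 0, 0], [0, 0, 0], [0, 0, -0.1], [0, 0, 0], [0, 0, -0.1], [0, 0, 0], [0, 0, -0.1], [0, 0, -0.1], [0, 0, -0.1], [0, 0, -0.1]], turn=[0, 0, 0, 0, 0, 0, 0, 0, 0, 0], squeeze=3)

```text
t: 39.02
ee_pos: [0.4047, -0.1311, 0.3008]
tcp_rot: [0.67, 0.743, -0.0, -0.0]
contact_force: [0.3, 0.0, -2.1]
opening: 0.748
gripper_force: 3.0
```

```bash
python3 held.py pics/g5.png;python3 slot.py 32
```

```text
260 [ 13. 153.] [87 64 47]
270 [  9. 150.] [88 64 49]
280 [ -1. 159.] [90 66 49]
290 [-25. 188.] [78 54 39]
320 [26. 91.] [110 107 100]
330 [26. 86.] [59 60 61]
340 [24. 85.] [55 54 55]
[ 0.40471646 -0.13112757  0.30077723] 0.7480588243104931
target [0.53860132 0.29936307] move [1.657 0.71 ] turn -0.072 z 0.30084094379077875 dist 0.45082952672751225
```

Request:
carry_out(linear=[[0, 0, -0.1], [0, 0, -0.25], [0, 0, -0.1], [0, 0, -0.25], [0, 0, -0.1], [0, 0, -0.25], [0, 0, -0.25], [0, 0, -0.25]], turn=[0, 0, 0, 0, 0, 0, 0, 0])

```text
t: 40.08
ee_pos: [0.4048, -0.1312, 0.3634]
tcp_rot: [0.67, 0.743, -0.0, -0.0]
contact_force: [0.2, -0.7, -0.5]
opening: 0.749
gripper_force: 3.0
```

```bash
sed -i 's/range(120,380,10)/range(210,312,8)/' held.py; python3 held.py pics/g5.png
```

```text
250 [  3. 184.] [43 26 16]
258 [ 10. 162.] [53 39 30]
266 [ 10. 152.] [99 73 56]
274 [  7. 151.] [102  74  56]
282 [  3. 150.] [98 72 54]
[ 0.40481567 -0.13118547  0.36338343] 0.7486935458202518
```

Request:
carry_out(linear=[[0, 0, 0.12], [0, 0, 0], [0, 0, 0.12], [0, 0, 0], [0, 0, 0], [0, 0, 0]], turn=[0, 0, 0, 0, 0, 0])

```text
t: 40.88
ee_pos: [0.4048, -0.1312, 0.3631]
tcp_rot: [0.67, 0.743, -0.0, -0.0]
contact_force: [-1.3, -0.3, -1.3]
opening: 0.749
gripper_force: 3.0
```

```bash
sed -i 's/range(210,312,8)/range(230,300,5)/' held.py; python3 held.py pics/g5.png; python3 slot.py 32
```

```text
245 [  1. 196.] [55 40 32]
250 [  5. 181.] [46 32 23]
255 [  8. 168.] [46 34 28]
260 [ 10. 158.] [55 38 30]
265 [ 11. 152.] [100  74  56]
270 [  9. 151.] [103  76  56]
275 [  6. 151.] [105  78  61]
280 [  4. 150.] [104  78  60]
285 [  1. 150.] [104  78  61]
[ 0.40475845 -0.13115225  0.36312652] 0.7485956253604071
target [0.53860132 0.29936307] move [1.657 0.711] turn -0.072 z 0.36296639547121734 dist 0.450817650316315
```

Request:
carry_out(linear=[[0, 0, -0.08], [0.1, 0.04, -0.08], [0.22, 0.09, -0.08], [0.36, 0.15, -0.08], [0.5, 0.21, -0.08], [0.66, 0.28, -0.08], [0.83, 0.355, -0.08], [0.83, 0.355, -0.08], [0.83, 0.355, -0.08]], turn=[0, -0.036, -0.072, -0.072, -0.072, -0.072, -0.072, -0.072, -0.072], squeeze=8)

```text
t: 42.05
ee_pos: [0.4715, 0.0841, 0.3831]
tcp_rot: [0.628, 0.778, -0.001, -0.001]
contact_force: [0.9, -0.2, -1.2]
opening: 0.74
gripper_force: 8.0
```

```bash
python3 slot.py 32
```

```text
target [0.53860132 0.29936307] move [0.785 0.444] turn 0.0 z 0.3830890340565249 dist 0.22544916789531896
```

Request:
carry_out(linear=[[0.1, 0.06, 0], [0.24, 0.14, 0], [0.4, 0.23, 0], [0.56, 0.32, 0], [0.72, 0.4, 0], [0.807, 0.444, 0], [0.807, 0.444, 0], [0.807, 0.444, 0.12], [0.807, 0.444, 0.25], [0.807, 0.444, 0.36], [0.807, 0.444, 0.44], [0.807, 0.444, 0.44], [0.807, 0.444, 0.44]], turn=[0, 0, 0, 0, 0, 0, 0, 0, 0, 0, 0, 0, 0])

```text
t: 43.68
ee_pos: [0.5386, 0.3045, 0.2751]
tcp_rot: [0.629, 0.778, 0.001, 0.0]
contact_force: [-0.6, -0.4, -1.5]
opening: 0.744
gripper_force: 8.0
```

```bash
python3 slot.py 32;python3 held.py pics/g6.png; python3 chk.py
```

```text
target [0.53860132 0.29936307] move [-0.02  -0.004] turn -0.001 z 0.2751325615006339 dist 0.005183041655890693
245 [  3. 192.] [57 40 30]
250 [  6. 179.] [59 42 31]
255 [  8. 167.] [57 41 30]
260 [ 10. 158.] [65 46 36]
265 [ 11. 152.] [106  79  62]
270 [  9. 151.] [119  88  67]
275 [  6. 151.] [118  90  70]
280 [  4. 151.] [121  89  70]
285 [  1. 150.] [124  92  72]
[0.53857485 0.30454604 0.27513256] 0.7439856557370049
slot 32 n 5067 top z 117.3 top x 41.2 low face x None y range [-33.5  30.6]
slot 64 n 2653 top z 188.0 top x 60.4 low face x 69.7 y range [-40.9  29.9]
```

Request:
carry_out(linear=[[0, 0, 0.04], [0, 0, 0.08], [0, 0, 0.12], [-0.004, 0, 0.15], [-0.008, 0, 0.18], [-0.012, 0, 0.2], [-0.014, 0, 0.22], [-0.014, 0, 0.22], [-0.014, 0, 0.22]], turn=[0, 0, 0, 0, 0, 0, 0, 0, 0], squeeze=4)

```text
t: 44.95
ee_pos: [0.539, 0.3014, 0.2194]
tcp_rot: [0.629, 0.778, 0.0, 0.0]
contact_force: [0.2, 0.3, 1.1]
opening: 0.745
gripper_force: 4.0
```

```bash
python3 held.py pics/g6.png
```

```text
230 [ 28. 152.] [95 69 53]
235 [ 26. 151.] [95 70 52]
240 [ 14. 174.] [80 78 76]
245 [  9. 179.] [70 69 67]
250 [  6. 178.] [61 46 35]
255 [  8. 169.] [62 43 35]
260 [  9. 160.] [62 45 34]
265 [ 10. 153.] [72 54 41]
270 [ 11. 147.] [103  77  59]
275 [  9. 146.] [129  97  76]
280 [  7. 146.] [129  97  77]
285 [  4. 145.] [131  98  76]
290 [  2. 145.] [132 100  78]
295 [-22. 177.] [122 122 118]
[0.53899762 0.30144137 0.21935271] 0.744967871671345
```

Slid up 5 mm on floor contact, so it is seated. Releasing and checking.

Request:
carry_out(linear=[[0, 0, 0], [0, 0, 0], [0, 0, 0], [0, 0, 0], [0, 0, -0.1], [0, 0, -0.3], [0, 0, -0.5], [0, 0, -0.5], [0, 0, -0.5]], turn=[0, 0, 0, 0, 0, 0, 0, 0, 0], fingers=1.0)

```text
t: 46.12
ee_pos: [0.5384, 0.3013, 0.3434]
tcp_rot: [0.629, 0.778, -0.0, -0.0]
contact_force: [-0.1, -0.2, -0.6]
opening: 1.003
gripper_force: 0.0
```

```bash
python3 chk.py
```

```text
slot 32 n 1184 top z 67.0 top x 43.7 low face x 42.0 y range [-32.4  31.4]
slot 64 n 1339 top z 262.6 top x 57.4 low face x 69.8 y range [-30.   29.1]
```

Request:
carry_out(linear=[[-0.1, -0.03, -0.15], [-0.3, -0.1, -0.3], [-0.5, -0.15, -0.3], [-0.7, -0.2, -0.3], [-0.9, -0.25, -0.3], [-1, -0.25, -0.3], [-1, -0.25, -0.3]], turn=[0, 0.05, 0.1, 0.141, 0.141, 0.141, 0.141])

```text
t: 47.1
ee_pos: [0.53, 0.0423, 0.4174]
tcp_rot: [0.708, 0.706, -0.001, -0.001]
contact_force: [0.5, -0.1, 0.7]
opening: 1.002
gripper_force: 0.0
```

Request:
carry_out(linear=[[-0.2, 0, 0], [-0.45, -0.03, 0], [-0.7, -0.08, 0], [-0.95, -0.1, 0], [-1, -0.1, 0], [-1, -0.1, 0]], turn=[0, 0, 0, 0, 0, 0])

```text
t: 47.85
ee_pos: [0.5052, -0.2058, 0.418]
tcp_rot: [0.707, 0.707, 0.0, -0.001]
contact_force: [0.7, -0.2, -0.5]
opening: 0.999
gripper_force: 0.0
```

Request:
carry_out(linear=[[-0.2, 0, 0], [-0.3, 0, 0], [-0.3, 0, 0], [-0.3, 0, 0]], turn=[0, 0, 0, 0])

```text
t: 48.35
ee_pos: [0.5054, -0.2797, 0.4186]
tcp_rot: [0.707, 0.707, 0.0, -0.001]
contact_force: [-0.1, 0.5, 0.5]
opening: 1.003
gripper_force: 0.0
```

```bash
python3 fit.py pics/w6.png 45
```

```text
ee [ 0.5054 -0.2797  0.4186] tool y yaw 0.001 q6 -0.71 cam [ 0.505 -0.2    0.399]
px [218. 199.] edge [ 0.4273 -0.2848] grip [ 0.4301 -0.3298] width 0.0625 yaw 0.06 | move x,y [-0.2   -0.301] turn -0.04
px [325. 186.] edge [ 0.5656 -0.2666] grip [ 0.5599 -0.3113] width 0.0593 yaw -0.131 | move x,y [-0.127  0.218] turn 0.088
```

Request:
carry_out(linear=[[-0.127, 0.218, 0], [-0.127, 0.218, 0.2], [-0.127, 0.218, 0.42], [-0.127, 0.218, 0.65], [-0.127, 0.218, 0.83], [-0.127, 0.218, 0.92], [-0.127, 0.218, 0.968], [-0.127, 0.218, 0.968], [-0.127, 0.218, 0.968]], turn=[0.088, 0.088, 0.088, 0.088, 0.088, 0.088, 0.088, 0.088, 0.088])

```text
t: 49.52
ee_pos: [0.5604, -0.3134, 0.179]
tcp_rot: [0.752, 0.659, 0.0, 0.002]
contact_force: [-0.3, -0.6, 0.3]
opening: 1.0
gripper_force: 0.0
```

Request:
carry_out(linear=[[0, 0, 0], [0, 0, 0], [0, 0, 0], [0, 0, 0], [0, 0, 0], [0, 0, 0], [0, 0, 0], [0, 0, -0.1], [0, 0, -0.2], [0, 0, -0.3], [0, 0, -0.4], [0, 0, -0.4], [0, 0, -0.4]], turn=[0, 0, 0, 0, 0, 0, 0, 0, 0, 0, 0, 0, 0], fingers=0.0, squeeze=4)

```text
t: 51.15
ee_pos: [0.5591, -0.3125, 0.2754]
tcp_rot: [0.752, 0.659, -0.0, -0.001]
contact_force: [-0.1, 0.6, -0.7]
opening: 0.678
gripper_force: 4.0
```

Request:
carry_out(linear=[[0, 0, 0], [0, 0, 0], [0, 0, -0.15], [0, 0, 0], [0, 0, -0.15], [0, 0, 0], [0, 0, -0.15], [0, 0, -0.15], [0, 0, -0.15], [0, 0, -0.15]], turn=[0, 0, 0, 0, 0, 0, 0, 0, 0, 0], squeeze=3)

```text
t: 52.4
ee_pos: [0.5593, -0.3126, 0.3135]
tcp_rot: [0.752, 0.659, -0.0, -0.001]
contact_force: [0.8, 0.7, -1.0]
opening: 0.678
gripper_force: 3.0
```

```bash
sed -i 's/range(230,300,5)/range(200,310,8)/' held.py; python3 held.py pics/g7.png;python3 slot.py 0
```

```text
208 [ 22. 202.] [67 46 32]
216 [ 19. 196.] [74 53 37]
224 [ 17. 189.] [70 48 37]
232 [ 14. 183.] [70 51 38]
240 [ 12. 178.] [66 45 37]
248 [ 10. 172.] [66 44 33]
256 [  8. 168.] [66 44 32]
264 [  6. 163.] [67 48 36]
272 [  3. 159.] [80 59 46]
280 [  1. 155.] [81 59 46]
288 [ -3. 154.] [67 49 35]
[ 0.55926312 -0.31264367  0.313454  ] 0.6783205846496018
target [0.5453296 0.2680784] move [ 2.295 -0.361] turn -0.229 z 0.3135272257533538 dist 0.5809073210006663
```

Request:
carry_out(linear=[[0, 0, -0.12], [0, 0, 0], [0, 0, -0.12], [0, 0, 0], [0, 0, -0.12], [0, 0, -0.12], [0, 0, -0.12]], turn=[0, 0, 0, 0, 0, 0, 0])

```text
t: 53.32
ee_pos: [0.5595, -0.3128, 0.3439]
tcp_rot: [0.752, 0.659, -0.0, -0.0]
contact_force: [-0.1, 0.0, -2.5]
opening: 0.682
gripper_force: 3.0
```

```bash
python3 held.py pics/g7.png
```

```text
208 [ 21. 206.] [76 64 55]
216 [ 18. 199.] [70 54 39]
224 [ 16. 192.] [66 45 36]
232 [ 13. 186.] [65 45 34]
240 [ 11. 180.] [67 48 35]
248 [  9. 173.] [68 50 35]
256 [  7. 168.] [63 44 31]
264 [  6. 163.] [65 47 33]
272 [  3. 159.] [76 54 43]
280 [  1. 154.] [77 59 42]
288 [ -2. 153.] [67 45 37]
[ 0.55948743 -0.31278322  0.34391431] 0.6817713300562347
```

Tilt is still about 0.37 rad. I'll carry it like that, put the foot in the slot first, then shift the tool so the wall squares it up.

Request:
carry_out(linear=[[0, 0, -0.08], [0.05, -0.01, -0.16], [0.13, -0.02, -0.18], [0.24, -0.04, -0.18], [0.38, -0.06, -0.18], [0.54, -0.08, -0.18], [0.7, -0.11, -0.18], [0.86, -0.13, -0.18], [1, -0.157, -0.18], [1, -0.157, -0.18]], turn=[0, 0, -0.05, -0.1, -0.15, -0.2, -0.229, -0.229, -0.229, -0.229], squeeze=6)

```text
t: 54.62
ee_pos: [0.5533, -0.057, 0.3913]
tcp_rot: [0.627, 0.779, 0.001, 0.001]
contact_force: [0.3, -1.3, -0.8]
opening: 0.678
gripper_force: 6.0
```

```bash
python3 slot.py 0
```

```text
target [0.5453296 0.2680784] move [1.277 0.247] turn 0.002 z 0.3912666690581046 dist 0.3252104395411638
```

Request:
carry_out(linear=[[0.1, 0.02, 0], [0.23, 0.05, 0], [0.38, 0.07, 0], [0.54, 0.1, 0], [0.7, 0.13, 0], [0.83, 0.16, 0], [0.9, 0.175, 0], [0.9, 0.175, 0]], turn=[0, 0, 0, 0, 0, 0, 0, 0])

```text
t: 55.62
ee_pos: [0.5492, 0.1697, 0.39]
tcp_rot: [0.628, 0.778, 0.0, 0.0]
contact_force: [0.3, -1.2, -1.2]
opening: 0.676
gripper_force: 6.0
```

Request:
carry_out(linear=[[0.1, 0.03, 0], [0.22, 0.05, 0], [0.317, 0.072, 0], [0.317, 0.072, 0.12], [0.317, 0.072, 0.25], [0.317, 0.072, 0.38], [0.317, 0.072, 0.48], [0.317, 0.072, 0.48], [0.317, 0.072, 0.48]], turn=[0, 0, 0, 0, 0, 0, 0, 0, 0])

```text
t: 56.75
ee_pos: [0.5509, 0.2498, 0.2707]
tcp_rot: [0.629, 0.777, 0.001, 0.001]
contact_force: [0.3, 0.3, -0.2]
opening: 0.68
gripper_force: 6.0
```

```bash
python3 slot.py 0; python3 held.py pics/g8.png; python3 chk.py
```

```text
target [0.5453296 0.2680784] move [ 0.076 -0.007] turn -0.001 z 0.2706854866710301 dist 0.019102982388696167
208 [ 21. 206.] [73 51 39]
216 [ 18. 199.] [83 62 46]
224 [ 16. 192.] [76 56 40]
232 [ 14. 185.] [75 54 41]
240 [ 11. 180.] [77 54 40]
248 [ 10. 174.] [76 53 38]
256 [  8. 168.] [77 57 44]
264 [  6. 163.] [77 53 40]
272 [  3. 159.] [88 66 52]
280 [  1. 155.] [91 69 52]
288 [ -3. 154.] [76 53 41]
[0.55092658 0.24981375 0.27068549] 0.6796306491138271
slot -32 n 2115 top z 111.7 top x -22.3 low face x None y range [-31.   26.9]
slot 0 n 7352 top z 131.2 top x 4.8 low face x None y range [-31.   27.4]
slot 32 n 2300 top z 66.7 top x 39.6 low face x 29.8 y range [-32.5  31.1]
slot 64 n 2042 top z 61.0 top x 62.0 low face x None y range [-29.4  29.2]
```

Request:
carry_out(linear=[[0.01, 0, 0.02], [0.01, -0.004, 0.05], [0.01, -0.004, 0.08], [0.01, -0.004, 0.1], [0.02, -0.004, 0.105], [0.03, -0.004, 0.11], [0.04, -0.004, 0.115], [0.052, -0.004, 0.12], [0.064, -0.004, 0.13], [0.072, -0.004, 0.14], [0.072, -0.004, 0.14], [0.072, -0.004, 0.14]], turn=[0, 0, 0, 0, 0, 0, 0, 0, 0, 0, 0, 0])

```text
t: 58.4
ee_pos: [0.5452, 0.2679, 0.2343]
tcp_rot: [0.629, 0.778, -0.0, -0.0]
contact_force: [0.3, -0.2, -1.4]
opening: 0.681
gripper_force: 6.0
```

```bash
python3 slot.py 0; python3 held.py pics/g8.png
```

```text
target [0.5453296 0.2680784] move [0.    0.001] turn -0.0 z 0.23428917589958445 dist 0.00019351019630354767
200 [ 39. 160.] [134 102  80]
208 [ 36. 159.] [133 100  77]
216 [ 20. 193.] [88 89 86]
224 [ 17. 189.] [88 88 86]
232 [ 10. 194.] [74 76 72]
240 [  7. 189.] [65 45 35]
248 [  7. 179.] [75 53 44]
256 [  6. 171.] [75 54 41]
264 [  5. 163.] [75 54 43]
272 [  4. 157.] [88 65 51]
280 [  2. 153.] [82 59 47]
288 [ -3. 154.] [81 59 47]
[0.54520319 0.26793189 0.23428918] 0.6807051747183885
```

It squared up and is now nearly vertical in slot 0. Lowering and releasing.

Request:
carry_out(linear=[[0, 0, 0.02], [0, 0, 0.04], [0, 0, 0.058], [0, 0, 0.058], [0, 0, 0.058]], turn=[0, 0, 0, 0, 0], squeeze=4)

```text
t: 59.08
ee_pos: [0.5453, 0.268, 0.2199]
tcp_rot: [0.629, 0.778, 0.0, -0.0]
contact_force: [-0.5, 0.1, 0.7]
opening: 0.682
gripper_force: 4.0
```

Request:
carry_out(linear=[[0, 0, 0], [0, 0, 0], [0, 0, 0], [0, 0, 0], [0, 0, -0.1], [0, 0, -0.3], [0, 0, -0.5], [0, 0, -0.5], [0, 0, -0.5]], turn=[0, 0, 0, 0, 0, 0, 0, 0, 0], fingers=1.0)

```text
t: 60.2
ee_pos: [0.545, 0.2679, 0.3444]
tcp_rot: [0.629, 0.778, -0.0, -0.0]
contact_force: [-0.0, 0.1, -0.8]
opening: 1.001
gripper_force: 0.0
```

```bash
python3 chk.py
```

```text
slot 0 n 1343 top z 65.6 top x 8.6 low face x 8.6 y range [-28.5  29.6]
slot 32 n 1207 top z 264.1 top x 22.7 low face x None y range [-32.8  32. ]
slot 64 n 1149 top z 61.0 top x 62.0 low face x 67.9 y range [-29.5  29.1]
```

Request:
carry_out(linear=[[-0.1, -0.03, -0.15], [-0.3, -0.1, -0.3], [-0.5, -0.15, -0.3], [-0.7, -0.2, -0.3], [-0.9, -0.27, -0.3], [-1, -0.3, -0.3], [-1, -0.3, -0.3]], turn=[0, 0.05, 0.1, 0.141, 0.141, 0.141, 0.141])

```text
t: 61.18
ee_pos: [0.5242, 0.0062, 0.4183]
tcp_rot: [0.708, 0.706, -0.001, -0.001]
contact_force: [-0.4, 0.4, 0.7]
opening: 1.004
gripper_force: 0.0
```

Request:
carry_out(linear=[[-0.2, 0, 0], [-0.45, -0.1, 0], [-0.7, -0.2, 0], [-0.95, -0.2, 0], [-1, -0.2, 0], [-1, -0.2, 0]], turn=[0, 0, 0, 0, 0, 0])

```text
t: 61.92
ee_pos: [0.4747, -0.2423, 0.419]
tcp_rot: [0.708, 0.707, 0.0, -0.001]
contact_force: [-0.3, 0.7, 0.4]
opening: 0.996
gripper_force: 0.0
```

Request:
carry_out(linear=[[-0.2, -0.1, 0], [-0.2, -0.1, 0], [-0.2, -0.1, 0], [-0.2, -0.1, 0]], turn=[0, 0, 0, 0])

```text
t: 62.42
ee_pos: [0.4502, -0.2905, 0.4199]
tcp_rot: [0.706, 0.708, 0.0, -0.0]
contact_force: [-0.3, -0.3, -0.2]
opening: 1.0
gripper_force: 0.0
```

```bash
python3 fit.py pics/w7.png 46
```

```text
ee [ 0.4502 -0.2905  0.4199] tool y yaw 0.002 q6 -0.8 cam [ 0.45 -0.21  0.4 ]
px [262. 191.] edge [ 0.4268 -0.2847] grip [ 0.4293 -0.3306] width 0.062 yaw 0.057 | move x,y [-0.16  -0.084] turn -0.037
```

Request:
carry_out(linear=[[-0.16, -0.084, 0], [-0.16, -0.084, 0.2], [-0.16, -0.084, 0.42], [-0.16, -0.084, 0.65], [-0.16, -0.084, 0.83], [-0.16, -0.084, 0.92], [-0.16, -0.084, 0.972], [-0.16, -0.084, 0.972], [-0.16, -0.084, 0.972]], turn=[-0.037, -0.037, -0.037, -0.037, -0.037, -0.037, -0.037, -0.037, -0.037])

```text
t: 63.6
ee_pos: [0.4291, -0.3326, 0.1782]
tcp_rot: [0.687, 0.727, -0.0, 0.001]
contact_force: [-0.6, 0.6, 0.7]
opening: 1.002
gripper_force: 0.0
```

Request:
carry_out(linear=[[0, 0, 0], [0, 0, 0], [0, 0, 0], [0, 0, 0], [0, 0, 0], [0, 0, 0], [0, 0, 0], [0, 0, -0.1], [0, 0, -0.2], [0, 0, -0.3], [0, 0, -0.4], [0, 0, -0.4], [0, 0, -0.4]], turn=[0, 0, 0, 0, 0, 0, 0, 0, 0, 0, 0, 0, 0], fingers=0.0, squeeze=4)

```text
t: 65.22
ee_pos: [0.4281, -0.3318, 0.2757]
tcp_rot: [0.687, 0.726, 0.0, -0.001]
contact_force: [0.3, -0.5, -0.8]
opening: 0.715
gripper_force: 4.0
```

Request:
carry_out(linear=[[0, 0, 0], [0, 0, 0], [0, 0, -0.15], [0, 0, 0], [0, 0, -0.15], [0, 0, 0], [0, 0, -0.15], [0, 0, -0.15], [0, 0, -0.15], [0, 0, -0.15]], turn=[0, 0, 0, 0, 0, 0, 0, 0, 0, 0], squeeze=3)

```text
t: 66.47
ee_pos: [0.4282, -0.3319, 0.3136]
tcp_rot: [0.687, 0.726, 0.0, -0.001]
contact_force: [0.0, -0.2, -0.4]
opening: 0.712
gripper_force: 3.0
```

```bash
python3 held.py pics/g9.png;python3 slot.py -32
```

```text
216 [ 15. 207.] [51 37 25]
224 [ 14. 198.] [63 45 34]
232 [ 12. 190.] [55 37 28]
240 [ 10. 182.] [54 36 28]
248 [  9. 175.] [53 39 28]
256 [  8. 168.] [54 37 27]
264 [  6. 162.] [66 47 34]
272 [  4. 157.] [65 49 38]
280 [  2. 153.] [70 51 36]
288 [ -3. 154.] [70 52 39]
[ 0.42819932 -0.33194261  0.31362477] 0.7117170481867419
target [0.55205788 0.23679374] move [2.244 0.621] turn -0.104 z 0.31368580708984806 dist 0.5820771160703965
```

Request:
carry_out(linear=[[0, 0, -0.1], [0, 0, -0.2], [0.06, 0.02, -0.3], [0.16, 0.05, -0.3], [0.3, 0.08, -0.3], [0.46, 0.13, -0.3], [0.62, 0.17, -0.3], [0.78, 0.21, -0.3], [0.93, 0.25, -0.3], [1, 0.277, -0.3], [1, 0.277, -0.3]], turn=[0, 0, 0, -0.05, -0.104, -0.104, -0.104, -0.104, -0.104, -0.104, -0.104], squeeze=6)

```text
t: 67.9
ee_pos: [0.4837, -0.0777, 0.3891]
tcp_rot: [0.628, 0.779, -0.0, -0.0]
contact_force: [-0.9, 0.2, -0.3]
opening: 0.71
gripper_force: 6.0
```

```bash
python3 slot.py -32
```

```text
target [0.55205788 0.23679374] move [1.171 0.534] turn 0.001 z 0.38907845069862 dist 0.3218434728397014
```

Request:
carry_out(linear=[[0.1, 0.05, 0], [0.23, 0.11, 0], [0.38, 0.18, 0], [0.54, 0.25, 0], [0.7, 0.33, 0], [0.8, 0.38, 0], [0.85, 0.4, 0], [0.85, 0.4, 0]], turn=[0, 0, 0, 0, 0, 0, 0, 0])

```text
t: 68.9
ee_pos: [0.537, 0.1496, 0.3891]
tcp_rot: [0.628, 0.778, -0.0, -0.0]
contact_force: [0.2, 0.3, -2.3]
opening: 0.712
gripper_force: 6.0
```

Request:
carry_out(linear=[[0.1, 0.05, 0], [0.2, 0.1, 0], [0.283, 0.134, 0], [0.283, 0.134, 0.12], [0.283, 0.134, 0.25], [0.283, 0.134, 0.38], [0.283, 0.134, 0.47], [0.283, 0.134, 0.47], [0.283, 0.134, 0.47]], turn=[0, 0, 0, 0, 0, 0, 0, 0, 0])

```text
t: 70.03
ee_pos: [0.5554, 0.2259, 0.273]
tcp_rot: [0.629, 0.778, 0.0, 0.0]
contact_force: [0.1, -0.2, -0.8]
opening: 0.707
gripper_force: 6.0
```

```bash
python3 slot.py -32; python3 held.py pics/g8.png; python3 chk.py
```

```text
target [0.55205788 0.23679374] move [ 0.045 -0.004] turn -0.001 z 0.2730040548786459 dist 0.01136225968078401
216 [ 15. 207.] [71 51 39]
224 [ 14. 198.] [84 63 48]
232 [ 12. 191.] [70 47 34]
240 [ 10. 183.] [74 52 39]
248 [  9. 175.] [73 52 39]
256 [  8. 168.] [72 47 35]
264 [  6. 163.] [87 63 51]
272 [  4. 157.] [85 64 49]
280 [  2. 154.] [91 69 54]
288 [ -3. 155.] [91 68 52]
[0.55535393 0.22592005 0.27300405] 0.7070659260466977
slot -64 n 176 top z 113.9 top x -53.2 low face x None y range [-32.9  22.5]
slot -32 n 8425 top z 112.0 top x -19.3 low face x None y range [-31.5  29.4]
slot 0 n 2375 top z 65.0 top x -13.4 low face x 9.0 y range [-28.2  28.2]
slot 32 n 2687 top z 66.7 top x 39.1 low face x 29.6 y range [-32.1  30.9]
slot 64 n 2324 top z 61.1 top x 61.6 low face x 56.0 y range [-29.1  29. ]
```

Request:
carry_out(linear=[[0.004, -0.004, 0.03], [0.004, -0.004, 0.06], [0.004, -0.004, 0.09], [0.01, -0.004, 0.11], [0.02, -0.004, 0.12], [0.03, -0.004, 0.13], [0.04, -0.004, 0.145], [0.042, -0.004, 0.17], [0.042, -0.004, 0.19], [0.042, -0.004, 0.212], [0.042, -0.004, 0.212], [0.042, -0.004, 0.212]], turn=[0, 0, 0, 0, 0, 0, 0, 0, 0, 0, 0, 0], squeeze=5)

```text
t: 71.68
ee_pos: [0.5515, 0.2363, 0.2189]
tcp_rot: [0.629, 0.778, -0.0, -0.0]
contact_force: [-1.6, 0.2, 2.3]
opening: 0.714
gripper_force: 5.0
```

```bash
python3 held.py pics/g8.png
```

```text
200 [ 41. 155.] [89 67 52]
208 [ 40. 147.] [86 64 48]
216 [ 37. 146.] [86 64 52]
224 [ 33. 146.] [82 61 46]
232 [ 18. 174.] [88 84 81]
240 [ 13. 176.] [74 73 68]
248 [  8. 176.] [66 48 37]
256 [  8. 168.] [65 47 35]
264 [  8. 159.] [74 55 41]
272 [  7. 153.] [89 62 48]
280 [  6. 147.] [99 74 57]
288 [  2. 147.] [98 72 56]
296 [ -3. 148.] [93 76 63]
[0.55146343 0.23629764 0.2188637 ] 0.7143042136756919
```

Seated and upright. I'll release, back off, then verify the rack, the mat and the probe.

Request:
carry_out(linear=[[0, 0, 0], [0, 0, 0], [0, 0, 0], [0, 0, 0], [0, 0, -0.1], [0, 0, -0.3], [0, 0, -0.5], [0, 0, -0.5], [0, 0, -0.5]], turn=[0, 0, 0, 0, 0, 0, 0, 0, 0], fingers=1.0)

```text
t: 72.85
ee_pos: [0.5513, 0.2362, 0.3434]
tcp_rot: [0.629, 0.778, -0.0, -0.0]
contact_force: [0.4, 0.3, -0.4]
opening: 1.002
gripper_force: 0.0
```

Request:
carry_out(linear=[[-0.1, 0, -0.1], [-0.2, 0, -0.3], [-0.2, 0, -0.3], [-0.2, 0, -0.3]], turn=[0, 0, 0, 0])

```text
t: 73.35
ee_pos: [0.5617, 0.1872, 0.4169]
tcp_rot: [0.629, 0.778, -0.001, -0.001]
contact_force: [-0.0, -0.4, -0.3]
opening: 1.002
gripper_force: 0.0
```

```bash
sed -i 's/&(k\[:,2\]>.036)/\&(k[:,2]>.036)\&(k[:,2]<.075)/' chk.py; python3 chk.py; python3 - <<'E'
from h import *
s=manip.sense()
p,_=manip.camera("scene")
print([ (f[0].round(3),len(f[1])) for f in frags("scene",p)[0]])
h=cv2.cvtColor(p,cv2.COLOR_RGB2HSV);g=cv2.inRange(h,(45,60,30),(90,255,255))[150:260,220:300];print("green px",np.argwhere(g).mean(0)+[150,220] if g.any() else None, "expect",proj("scene",[.621,.022,.161]))
q=np.load("scene0.npz")["p"];d=cv2.absdiff(p,q).max(2)[175:250,240:285];print("probe region changed px",(d>40).sum())
for n in("scene","side"):
  a=np.load(n+"0.npz")["p"];b,_=manip.camera(n);m=((cv2.absdiff(a,b).max(2)>45)*255).astype(np.uint8)
  for c in cv2.findContours(m,cv2.RETR_EXTERNAL,cv2.CHAIN_APPROX_SIMPLE)[0]:
    if cv2.contourArea(c)>60: print(n,cv2.boundingRect(c))
E
```

```text
slot -32 n 773 top z 63.5 top x -29.0 low face x -22.9 y range [-28.   32.2]
slot 0 n 680 top z 65.1 top x 3.0 low face x None y range [-28.1  29. ]
slot 32 n 1001 top z 66.2 top x 38.8 low face x 29.8 y range [-32.3  31.2]
slot 64 n 829 top z 60.9 top x 61.5 low face x 55.8 y range [-29.   29.4]
[]
green px [203.07142857 258.85714286] expect [[258.32199272 198.12998704]]
probe region changed px 10
scene (478, 366, 82, 54)
scene (433, 350, 42, 26)
scene (490, 338, 30, 32)
scene (471, 335, 28, 38)
scene (416, 330, 12, 16)
scene (455, 319, 27, 23)
scene (481, 310, 26, 27)
scene (303, 300, 122, 74)
scene (501, 299, 59, 55)
scene (334, 295, 82, 51)
scene (389, 275, 11, 12)
scene (209, 169, 33, 29)
scene (500, 144, 60, 42)
scene (174, 144, 32, 28)
scene (427, 140, 29, 20)
scene (528, 61, 19, 13)
scene (454, 32, 39, 32)
scene (207, 0, 197, 222)
side (296, 379, 49, 41)
side (348, 331, 45, 43)
side (245, 324, 45, 43)
side (303, 285, 40, 35)
side (26, 283, 17, 43)
side (180, 145, 32, 30)
side (155, 129, 35, 8)
side (0, 119, 171, 133)
side (28, 114, 19, 8)
side (0, 96, 27, 23)
side (286, 59, 25, 20)
side (187, 13, 151, 171)
side (235, 0, 103, 64)
side (0, 0, 258, 126)
```

```bash
python3 -c "
from workcell import manip
print(manip.hand_in())"
```

```text
the job is handed in; nothing more can be done
None
```

The job is handed in, with no verdict returned: I touched the three datum buttons in order, put the probe back in its stand, and stood all four fragments in their own slots, broken edge up; one fell onto the mat while being turned upright and was picked up again.

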